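# Weigh a gift caddy of chocolate slabs

## Robot

A 6-joint arm with a two-finger parallel gripper is mounted at the origin on the work surface. World frame = base frame: x ahead of the robot, y to its left, z up, the work surface at z = 0. Lengths are in mm, angles in rad, forces in N, time in s.
With the tool pointing down it reaches from about 275 to 750 mm from the base axis. Payload 10.2 kg.
Tool frame: the origin (TCP) lies at the very end of the fingers, on their centre line; the grasp point (between the pads) lies 19 mm behind it; x points along the fingers, z is the direction in which the jaws open and shut, and the axes are right-handed (so a half turn about x gives the same grasp; the last joint's range is limited). The gripper opens to 85 mm and grips with 20 to 120 N. Pads are 22 mm wide; open, the fingers measure 114 mm over their backs; the gripper's body (76 mm by 85 mm) begins 54 mm behind the grasp point. The pads swing forward as they close: fully open they stand 13 mm farther back than shut.
Start: joints at [0.899, 0.313, 1.498, -0, 1.331, -0.223], TCP at [227.802, 473.009, 231.294] pointing down, gripper open.
Joint ranges: [-2.94, 2.94], [-0.97, 2.17], [0.19, 2.56], [-1.23, 4.37], [0.02, 3.11], [-2.88, 2.88]. Speed limits (rad/s): [2.39, 2.39, 3.01, 3.14, 3.14, 3.14].

## Interface

Orientations are given as a unit quaternion [w, x, y, z].
In Python, from rig import sense, vision, job gives the robot as it stands. The module is installed in compiled form; this text tells all that it offers.
- The arm moves only by the shell command python3 -m pendant 'ROWS' [FORCE]. ROWS is JSON, a list of rows, each a list of 7 numbers: the turn, a rotation vector about the tool's x, y, z in rad, then the shift along the tool's x, y, z in cm, then the opening, from 0 (shut) to 1 (fully open). A call has exactly 5 rows; each row is the pose to reach, as a shift and turn from the pose commanded when the call began, along the tool's axes at that moment; what a row does not reach only later rows make up. A row lasts 1/8 s, in which the tool goes at most 62.5 mm and 10.7 degrees, less where a joint would pass 70% of its speed; a pose out of reach is approached as far as the arm can. A call with a gripper value outside its range is refused whole. The fingers move at their own pace and stop on an object; FORCE is the grip in N (left out, the last holds). Time passes only in rows, so rows that repeat a pose let the fingers close, or fill a call up. It gives the time, the measured TCP pose, the force and the opening at its end, in the units of the state.
- sense(): the state, without advancing time (a new reading comes with each control period).
- vision.capture(name): name is "scene" or "top" or "wrist"; returns the picture (400x640x3 uint8, red, green, blue); there is no depth.
- vision.calibration(name): a dict with "K" (3x3 intrinsics, pixels), "extrinsics" (4x4, takes a point from camera to world coordinates). Camera axes: x right, y up, looking along -z (the intrinsics and any distortion apply to the point x, -y, -z); pixel columns grow to the right and rows downward; lengths in mm; the calibration is good to about 2 mm. A picture is of the moment at which its call begins: read the wrist's pose just before it. calibration takes no time and is no camera call; for the wrist camera it gives the pose at the moment of the call.
- job.finish_job(): hands the job in, once; it reports no verdict.
The state is a dict: "time_s": time; "joints": joint angles; "dq": joint speeds; "tau": joint torques, N m; "eef_pos": TCP position; "ee_rot": TCP orientation; "force": force on the tool from outside, world axes, zero at the start; "wrist_torque": the same for the moment, N m; "grip_width": opening from 0.0 (shut) to 1.0 (fully open).
Only numpy, scipy, OpenCV 4.12 (cv2) and the standard library are available. Lean on these libraries where they do the work, as an engineer would, in place of code of your own. Each camera call takes 0.05 s, during which the arm holds its last target.

## Task

Make up and weigh the customer's order: set the empty caddy on the scale's pan and press the tare key, then slide every chocolate slab up out of the display rack and stand it on edge, fully down, in a slot of the caddy on the pan. When all are in, press the chocolate's product key (the middle one of the three square keys) and then the wide label key, each fully down, and carry the full caddy by its middle board back onto the cork mat, wholly on it and square with it. Press no other key, do not tare with chocolate in the caddy, keep slabs and caddy upright, and leave everything else on the counter where it stands.

Things in the scene. Friction and masses are not known exactly. Their poses are not given: they have to be found in the camera images.
- slab1_c (a point): Chocolate slab in a plain card sleeve with a paper band, rigid, 120 g: 100 long (x) x 12 thick (y) x 80 high (z) mm, standing on a long edge in a slot of the rack. This point is its centre, 40 mm above its lower edge. To be gripped through its thickness near the middle of its top edge and drawn straight up. All slabs are alike; those not in this order are absent.
- slab2_c (a point): Another slab, exactly like slab1 (100 x 12 x 80 mm, origin at its centre, same axes); may be absent.
- slab3_c (a point): Another slab, exactly like slab1 (100 x 12 x 80 mm, origin at its centre, same axes); may be absent.
- slab4_c (a point): Another slab, exactly like slab1 (100 x 12 x 80 mm, origin at its centre, same axes); may be absent.
- rack: Fixed dark wooden display rack, 124 (x) x 206 (y) x 56 (z) mm; origin at the centre of its underside. Four open-topped slots run along x, at y = -78, -26, +26, +78 mm: 16 mm wide, floor 10 mm above the origin, rails (only beyond 31 mm either side of x = 0) up to 50 mm, side boards to 56 mm. Slab tops stand 90 mm above the origin.
- caddy_c (a point): Loose plywood gift caddy, 122 (x) x 244 (y) x 104 (z) mm, 320 g, empty on the cork mat at first. This point: its centre, 52 mm above its underside. Four slots run along x, at y = -104, -52, +52, +104 mm: 20 mm wide, 110 mm long, floor 44 mm below this point, rails (beyond 36 mm either side of x = 0) and walls up to 2 mm below it. A slab seated in a slot has its centre 4 mm below this point.
- caddy_grip (a point): Centre of the caddy's handle: the upper part (110 x, 12 thick y, 34 high z mm) of the carrying board that stands across its middle at y = 0, between the inner slots. 35 mm above the caddy's centre; its top is 17 mm above this point. Grip it from above through its 12 mm thickness; seated slabs reach 1 mm above this point, 40 mm away on either side.
- pan (a point): Centre of the top of the counter scale's fixed steel pan, 230 (x) x 330 (y) mm, 95 mm above the counter. The scale (340 x 330 mm, fixed) has its keypad strip on the robot's side (scale -x), with the keys in one row 172 mm from this point along -x. x away from the operator, y to the operator's left, z up.
- key_tare (a joint): Tare key: the round one, 26 mm across, first from the operator's left (scale +y). Value: m pushed down, 0 up, 0.006 fully down; springs back; 1.5 N starts it, 5 N holds it fully down.
- key_tare_top (a point): Centre of the top of the tare key (moves with it). Key tops stand 9 mm above the panel.
- key_mid (a joint): Product key of the chocolate: the middle one of the three equal square keys (26 mm). Value: m pushed down, 0 up, 0.006 fully down; springs back; 1.5 N starts it, 5 N holds it fully down.
- key_mid_top (a point): Centre of the top of the middle square key; its square neighbours are 50 mm to either side.
- key_print (a joint): Label key: the wide bar key (26 x 56 mm), first from the operator's right (scale -y). Value: m pushed down, 0 up, 0.006 fully down; springs back; 1.5 N starts it, 5 N holds it fully down.
- key_print_top (a point): Centre of the top of the wide label key.
- key_left (a joint): The left one of the three square keys, another product's: not to be pressed. Same travel and spring.
- key_right (a joint): The right one of the three square keys, another product's: not to be pressed. Same travel and spring.
- mat_top (a point): Centre of the top of the flat cork collection mat on the counter, 176 (x) x 310 (y) mm, 4 mm thick, fixed.
- tin: Bystander: tin, 72 mm across, 95 mm high; origin at the centre of its underside.
- jar: Bystander: glass jar, 90 mm across, 115 mm high; origin under its centre.
- cards: Bystander: low stack of blank gift cards, 60 x 95 x 24 mm; origin under its centre.
- wine: Bystander: wine bottle, 76 mm across, 300 mm high; origin under its centre.
- pencup: Bystander: white cup, 70 mm across, 90 mm high; origin under its centre.
- wineglass: Bystander: wine glass, 76 mm across, 190 mm high; origin under its foot.
Mind the look-alikes: they are no part of the job. Leave any black or blue look-alike of the part that bears slab2_c alone.

How it is judged (in metres and radians):
On the way, in this order (a step that is already met when the one before it is completed fails the run):
1. the empty caddy stands on the pan, let go (z of caddy_c in the frame of pan between 0.044 and 0.06 m and horizontal distance between caddy_c and pan below 0.11 m and contact force between the fingers and anything else below 0.3 N and horizontal distance between each of slab1_c, slab2_c, slab3_c, slab4_c and caddy_c above 0.14 m), for 0.2 s.
2. the tare key is pressed fully down while the empty caddy stands on the pan (value of joint key_tare above 0.0045 m and z of caddy_c in the frame of pan between 0.044 and 0.06 m and horizontal distance between caddy_c and pan below 0.11 m and horizontal distance between each of slab1_c, slab2_c, slab3_c, slab4_c and caddy_c above 0.14 m), for 0.05 s.
3. every slab of the order stands fully down in a slot of the caddy on the pan, let go (z of slab1_c in the frame of caddy_c between -0.012 and 0.003 m and x of slab1_c in the frame of caddy_c between -0.02 and 0.02 m and y of slab1_c in the frame of caddy_c between -0.125 and 0.125 m and angle between each of slab1_c, slab2_c, slab3_c, slab4_c's own z axis and vertical below 0.3 rad and z of slab2_c in the frame of caddy_c between -0.012 and 0.003 m and x of slab2_c in the frame of caddy_c between -0.02 and 0.02 m and y of slab2_c in the frame of caddy_c between -0.125 and 0.125 m and z of slab3_c in the frame of caddy_c between -0.012 and 0.003 m and x of slab3_c in the frame of caddy_c between -0.02 and 0.02 m and y of slab3_c in the frame of caddy_c between -0.125 and 0.125 m and z of slab4_c in the frame of caddy_c between -0.012 and 0.003 m and x of slab4_c in the frame of caddy_c between -0.02 and 0.02 m and y of slab4_c in the frame of caddy_c between -0.125 and 0.125 m and z of caddy_c in the frame of pan between 0.044 and 0.06 m and horizontal distance between caddy_c and pan below 0.11 m and contact force between the fingers and anything else below 0.3 N), for 0.2 s.
4. the middle square key (product) is pressed fully down with the full caddy on the pan (value of joint key_mid above 0.0045 m and z of slab1_c in the frame of caddy_c between -0.012 and 0.003 m and x of slab1_c in the frame of caddy_c between -0.02 and 0.02 m and y of slab1_c in the frame of caddy_c between -0.125 and 0.125 m and angle between each of slab1_c, slab2_c, slab3_c, slab4_c's own z axis and vertical below 0.3 rad and z of slab2_c in the frame of caddy_c between -0.012 and 0.003 m and x of slab2_c in the frame of caddy_c between -0.02 and 0.02 m and y of slab2_c in the frame of caddy_c between -0.125 and 0.125 m and z of slab3_c in the frame of caddy_c between -0.012 and 0.003 m and x of slab3_c in the frame of caddy_c between -0.02 and 0.02 m and y of slab3_c in the frame of caddy_c between -0.125 and 0.125 m and z of slab4_c in the frame of caddy_c between -0.012 and 0.003 m and x of slab4_c in the frame of caddy_c between -0.02 and 0.02 m and y of slab4_c in the frame of caddy_c between -0.125 and 0.125 m and z of caddy_c in the frame of pan between 0.044 and 0.06 m and horizontal distance between caddy_c and pan below 0.11 m), for 0.05 s.
5. then the wide label key is pressed fully down with the full caddy on the pan (value of joint key_print above 0.0045 m and value of joint key_mid below 0.002 m and z of slab1_c in the frame of caddy_c between -0.012 and 0.003 m and x of slab1_c in the frame of caddy_c between -0.02 and 0.02 m and y of slab1_c in the frame of caddy_c between -0.125 and 0.125 m and angle between each of slab1_c, slab2_c, slab3_c, slab4_c's own z axis and vertical below 0.3 rad and z of slab2_c in the frame of caddy_c between -0.012 and 0.003 m and x of slab2_c in the frame of caddy_c between -0.02 and 0.02 m and y of slab2_c in the frame of caddy_c between -0.125 and 0.125 m and z of slab3_c in the frame of caddy_c between -0.012 and 0.003 m and x of slab3_c in the frame of caddy_c between -0.02 and 0.02 m and y of slab3_c in the frame of caddy_c between -0.125 and 0.125 m and z of slab4_c in the frame of caddy_c between -0.012 and 0.003 m and x of slab4_c in the frame of caddy_c between -0.02 and 0.02 m and y of slab4_c in the frame of caddy_c between -0.125 and 0.125 m and z of caddy_c in the frame of pan between 0.044 and 0.06 m and horizontal distance between caddy_c and pan below 0.11 m), for 0.05 s.
At the end, for the whole second after the job is handed in: The caddy stands at rest on the cork mat, let go, within 40 mm (x) and 45 mm (y) of the mat's centre and 0.3 rad of square; every slab of the order stands in one of its slots, fully down (height of its centre right to about 7 mm) and within 0.3 rad of upright (z of slab1_c in the frame of caddy_c between -0.012 and 0.003 m and x of slab1_c in the frame of caddy_c between -0.02 and 0.02 m and y of slab1_c in the frame of caddy_c between -0.125 and 0.125 m and angle between each of slab1_c, slab2_c, slab3_c, slab4_c's own z axis and vertical below 0.3 rad and z of slab2_c in the frame of caddy_c between -0.012 and 0.003 m and x of slab2_c in the frame of caddy_c between -0.02 and 0.02 m and y of slab2_c in the frame of caddy_c between -0.125 and 0.125 m and z of slab3_c in the frame of caddy_c between -0.012 and 0.003 m and x of slab3_c in the frame of caddy_c between -0.02 and 0.02 m and y of slab3_c in the frame of caddy_c between -0.125 and 0.125 m and z of slab4_c in the frame of caddy_c between -0.012 and 0.003 m and x of slab4_c in the frame of caddy_c between -0.02 and 0.02 m and y of slab4_c in the frame of caddy_c between -0.125 and 0.125 m and x of caddy_c in the frame of mat_top between -0.04 and 0.04 m and y of caddy_c in the frame of mat_top between -0.045 and 0.045 m and z of caddy_c in the frame of mat_top between 0.044 and 0.06 m and angle between the y axis of caddy_c and the y axis of mat_top, either way round below 0.3 rad and angle between caddy_c's own z axis and vertical below 0.1 rad and contact force between the fingers and anything else below 0.3 N); the robot touches nothing.
It fails at once if another product's key is pressed (value of joint any of key_left, key_right above 0.003 m).
It fails at once if the tare key is pressed with chocolate in the caddy (value of joint key_tare above 0.003 m and ((horizontal distance between slab1_c and caddy_c below 0.115 m and z of slab1_c in the frame of caddy_c below 0.02 m) or (horizontal distance between slab2_c and caddy_c below 0.115 m and z of slab2_c in the frame of caddy_c below 0.02 m) or (horizontal distance between slab3_c and caddy_c below 0.115 m and z of slab3_c in the frame of caddy_c below 0.02 m) or (horizontal distance between slab4_c and caddy_c below 0.115 m and z of slab4_c in the frame of caddy_c below 0.02 m))).
It fails at once if the product or label key is pressed while a slab is still in the rack (value of joint any of key_mid, key_print above 0.003 m and horizontal distance between any of slab1_c, slab2_c, slab3_c, slab4_c and rack below 0.1 m).
It fails at once if a slab or the caddy is tipped over (angle between any of slab1_c, slab2_c, slab3_c, slab4_c's own z axis and vertical above 0.9 rad or angle between caddy_c's own z axis and vertical above 0.5 rad).
It fails at once if something else on the counter is shifted by more than 40 mm (distance of any of tin, jar, cards, wine, pencup, wineglass from where it was at the start of the episode above 0.04 m).
Of slab1, slab2, slab3, slab4 only 2 to 4 are there at a start; the rules pass over those that are not, and their reading is None.
At some moment in a run one of caddy may be knocked a few centimetres aside while the robot is not near it.
It also fails if it takes over 210 s, if anything falls off the work surface, if the arm or the gripper's body presses on something with over 40 N, if the wrist force passes 120 N, or if a joint passes its speed limit or range.

## Working session

There is one attempt and no reset: what is moved stays moved. The work goes in short steps, Python scripts to look and compute and a shell command to move; the robot and the scene stay as the last step left them, time stands still between calls to the robot, and variables do not carry over. Pictures are saved under pics/ and viewed, and the job is handed in when it is done.

```bash
mkdir -p pics; ls; python3 - <<'E'
from rig import sense, vision, job
import cv2
print(sense())
for n in ("scene","top","wrist"):
    c=vision.calibration(n); print(n,c)
    im=vision.capture(n); cv2.imwrite(f"pics/{n}0.png",im[:,:,::-1])
E
```

```text
pics
{'time_s': 0.0, 'joints': array([ 8.98621904e-01,  3.13428137e-01,  1.49847822e+00, -3.19339342e-06,
        1.33098610e+00, -2.23399709e-01]), 'dq': array([ 5.54972099e-04, -3.38845538e-05, -4.37491841e-04,  2.38031382e-04,
        6.18884145e-04, -4.97026643e-05]), 'tau': array([ 6.40170420e-04, -4.12262571e+01, -2.59749752e+01, -1.27526141e-04,
        4.01807134e-03,  3.67183088e-05]), 'eef_pos': array([227.61671542, 472.79205168, 230.73077544]), 'ee_rot': array([ 0.59828635, -0.37636415,  0.59915284,  0.37605764]), 'force': array([-0.81466893, -0.50792224,  0.54241408]), 'wrist_torque': array([ 0.0084505 , -0.00223751, -0.01883656]), 'grip_width': 1.0008298101332203}
scene {'K': array([[435.21418628,   0.        , 317.46761916],
       [  0.        , 435.21418628, 197.44088812],
       [  0.        ,   0.        ,   1.        ]]), 'extrinsics': array([[-6.67454930e-01, -4.08849368e-01,  6.22371361e-01,
         1.33201682e+03],
       [ 7.44630483e-01, -3.60373993e-01,  5.61832741e-01,
         7.45717713e+02],
       [-5.41850877e-03,  8.38434720e-01,  5.44975100e-01,
    
[... 452 characters left out ...]
+00],
       [ 4.92610166e-03,  1.18886232e-01,  9.92895663e-01,
         1.43062375e+03],
       [ 0.00000000e+00,  0.00000000e+00,  0.00000000e+00,
         1.00000000e+00]])}
wrist {'K': array([[280.16139887,   0.        , 317.19461187],
       [  0.        , 280.16139887, 201.823109  ],
       [  0.        ,   0.        ,   1.        ]]), 'extrinsics': array([[ 4.34144457e-01, -8.67229955e-01, -2.43784323e-01,
         1.66122499e+02],
       [ 9.00842257e-01,  4.17539611e-01,  1.18928135e-01,
         5.03974594e+02],
       [-1.34842988e-03, -2.71243211e-01,  9.62509897e-01,
         3.73165989e+02],
       [ 0.00000000e+00,  0.00000000e+00,  0.00000000e+00,
         1.00000000e+00]])}
```

View pics/scene0.png

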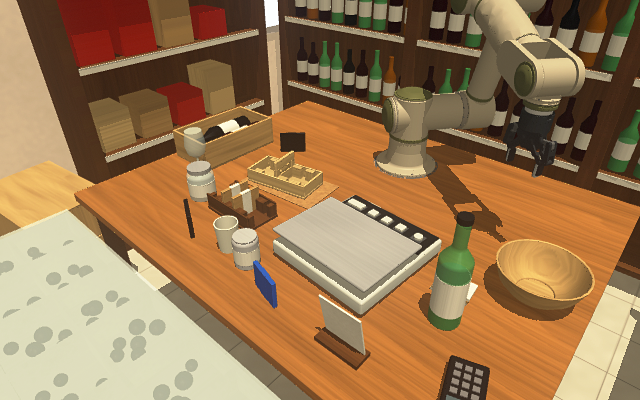

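View pics/top0.png

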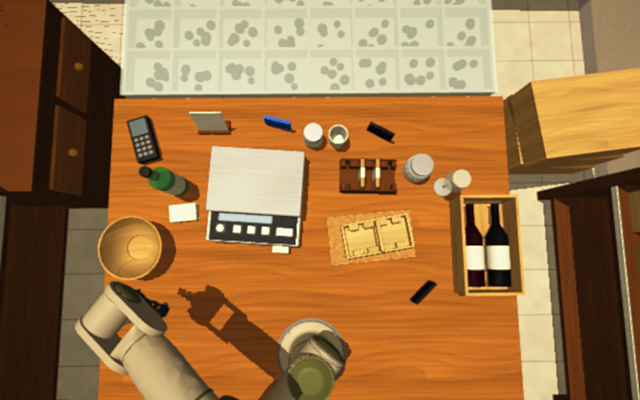

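View pics/wrist0.png

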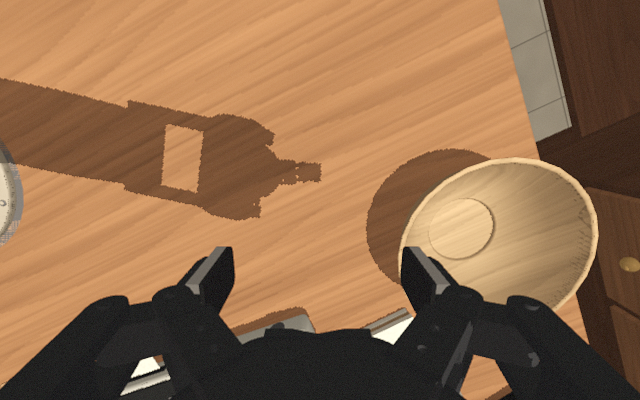

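```bash
python3 - <<'E'
import cv2
im=cv2.imread("pics/top0.png")
cv2.imwrite("pics/top0a.png",cv2.resize(im[110:280,310:480],None,fx=4.5,fy=3.5,interpolation=cv2.INTER_CUBIC) if 0 else cv2.resize(im[140:280,315:480],None,fx=4.2,fy=4.2,interpolation=cv2.INTER_CUBIC))
cv2.imwrite("pics/top0b.png",cv2.resize(im[135:260,190:320],None,fx=4.5,fy=4.5,interpolation=cv2.INTER_CUBIC))
im=cv2.imread("pics/scene0.png")
cv2.imwrite("pics/scene0a.png",cv2.resize(im[140:260,180:340],None,fx=5,fy=5,interpolation=cv2.INTER_CUBIC))
E
```

```text
(no output)
```

View pics/top0a.png

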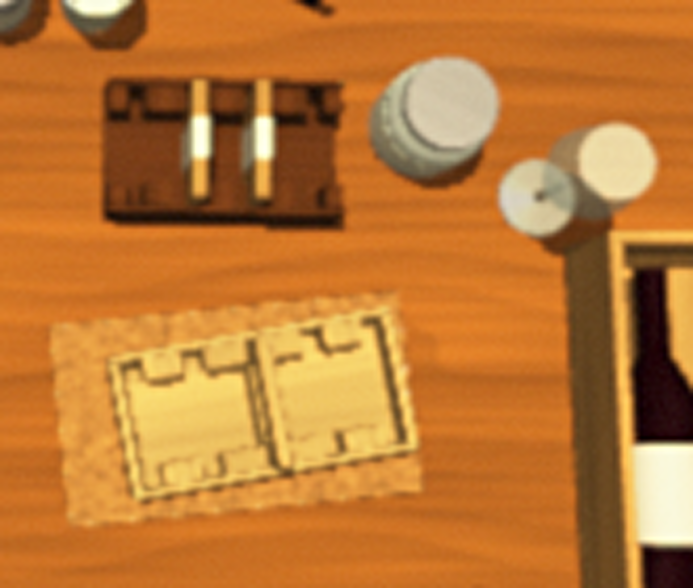

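View pics/top0b.png

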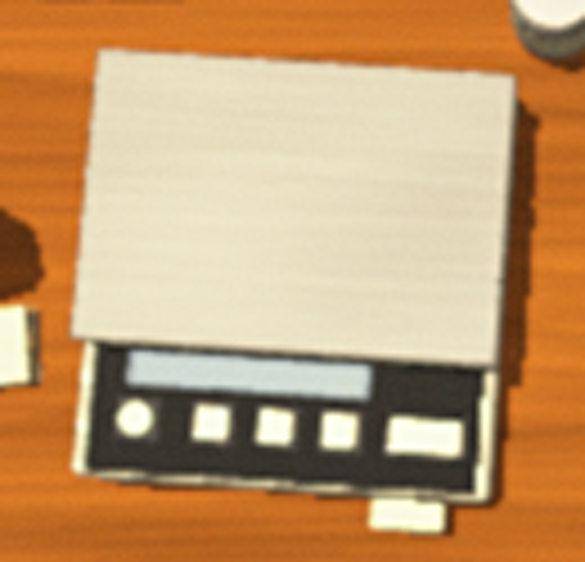

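View pics/scene0a.png

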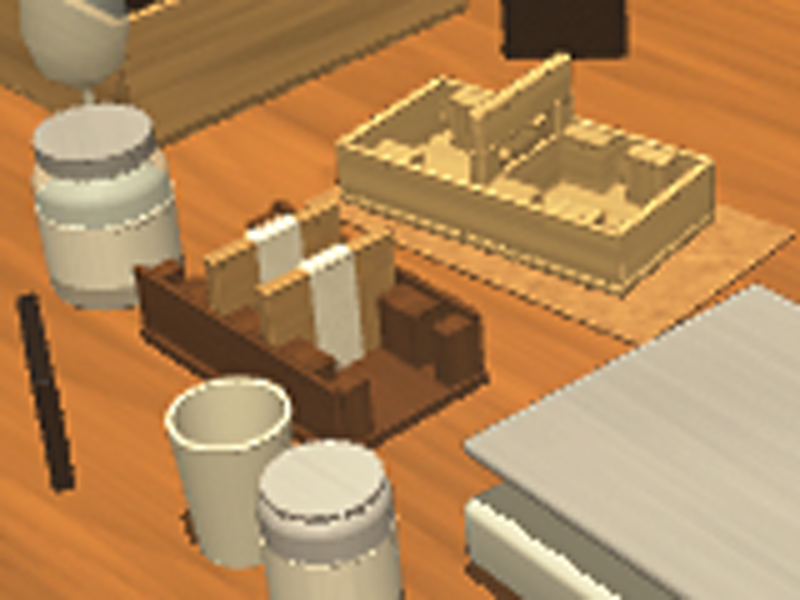

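```bash
cat > h.py <<'E'
import numpy as np, cv2
from rig import sense, vision
from scipy.spatial.transform import Rotation as R
def ray(cal,p):
    K,E=cal["K"],cal["extrinsics"]
    d=np.array([(p[0]-K[0,2])/K[0,0],-(p[1]-K[1,2])/K[1,1],-1.])
    return E[:3,3],E[:3,:3]@d
def onplane(cal,p,z):
    o,d=ray(cal,p); return o+d*(z-o[2])/d[2]
def proj(cal,P):
    K,E=cal["K"],cal["extrinsics"]
    q=E[:3,:3].T@(np.asarray(P,float)-E[:3,3]); return np.array([K[0,0]*q[0]/-q[2]+K[0,2],K[1,1]*-q[1]/-q[2]+K[1,2]])
def Rt():
    s=sense(); q=s["ee_rot"]; return s["eef_pos"],R.from_quat([q[1],q[2],q[3],q[0]]).as_matrix()
def delta(P,zdir,down=(0,0,-1)):
    """row to reach TCP P with fingers down and jaw axis zdir (horizontal dir, either sign)"""
    p,M=Rt(); x=np.array(down,float); z=np.array([zdir[0],zdir[1],0.]);z/=np.linalg.norm(z)
    best=None
    for s in (1,-1):
        zz=s*z; T=np.stack([x,np.cross(zz,x),zz],1); rv=R.from_matrix(M.T@T).as_rotvec()
        if best is None or np.linalg.norm(rv)<np.linalg.norm(best): best=rv
    sh=M.T@(np.asarray(P,float)-p)/10
    return np.round(best,3),np.round(sh,2)
E
python3 - <<'E'
from h import *
c=vision.calibration("top")
A=lambda u,v:(315+(u+.5)/4.2-.5,140+(v+.5)/4.2-.5)
B=lambda u,v:(190+(u+.5)/4.5-.5,135+(v+.5)/4.5-.5)
def show(n,f,pts,z):
    Q=[onplane(c,f(*p),z)[:2] for p in pts]
    print(n,[list(np.round(q)) for q in Q],"mean",np.round(np.mean(Q,0),1)); 
    return Q
show("mat",A,[(50,325),(397,292),(423,490),(70,525)],4)
show("caddy",A,[(110,362),(388,305),(416,448),(138,500)],54)
show("rack",A,[(105,82),(340,82),(340,225),(105,222)],56)
show("slA",A,[(201,82),(201,200)],90)
show("slB",A,[(263,80),(263,200)],90)
show("pan",B,[(98,50),(515,75),(495,365),(72,338)],95)
for h in (50,60,70): show("keys%d"%h,B,[(136,419),(211,423),(275,427),(339,431),(424,437)],h)
print(Rt())
E
```

```text
mat [[np.float64(483.0), np.float64(-64.0)], [np.float64(509.0), np.float64(-371.0)], [np.float64(336.0), np.float64(-387.0)], [np.float64(309.0), np.float64(-79.0)]] mean [ 409.2 -225.5]
caddy [[np.float64(448.0), np.float64(-113.0)], [np.float64(494.0), np.float64(-350.0)], [np.float64(373.0), np.float64(-369.0)], [np.float64(332.0), np.float64(-134.0)]] mean [ 411.4 -241.7]
rack [[np.float64(689.0), np.float64(-113.0)], [np.float64(687.0), np.float64(-316.0)], [np.float64(562.0), np.float64(-312.0)], [np.float64(567.0), np.float64(-111.0)]] mean [ 626.2 -212.8]
slA [[np.float64(681.0), np.float64(-191.0)], [np.float64(580.0), np.float64(-189.0)]] mean [ 630.3 -190. ]
slB [[np.float64(682.0), np.float64(-244.0)], [np.float64(580.0), np.float64(-240.0)]] mean [ 630.7 -242. ]
pan [[np.float64(733.0), np.float64(342.0)], [np.float64(710.0), np.float64(15.0)], [np.float64(482.0), np.float64(32.0)], [np.float64(506.0), np.float64(357.0)]] mean [607.6 186.7]
keys50 [[np.float64(445.0), np.float64(318.0)], [np.float64(442.0), np.float64(258.0)], [np.float64(438.0), np.float64(208.0)], [np.float64(434.0), np.float64(157.0)], [np.float64(429.0), np.float64(90.0)]] mean [437.6 206.2]
keys60 [[np.float64(445.0), np.float64(315.0)], [np.float64(441.0), np.float64(256.0)], [np.float64(437.0), np.float64(206.0)], [np.float64(434.0), np.float64(156.0)], [np.float64(428.0), np.float64(89.0)]] mean [437.2 204.6]
keys70 [[np.float64(444.0), np.float64(313.0)], [np.float64(441.0), np.float64(254.0)], [np.float64(437.0), np.float64(205.0)], [np.float64(433.0), np.float64(155.0)], [np.float64(428.0), np.float64(89.0)]] mean [436.8 203.1]
(array([227.68524603, 472.86181804, 230.88762661]), array([[-5.88269664e-04, -9.00984425e-01,  4.33851035e-01],
       [-7.37455310e-04,  4.33851383e-01,  9.00984147e-01],
       [-9.99999555e-01,  2.10075892e-04, -9.19657355e-04]]))
```

```bash
python3 - <<'E'
from h import *
print(delta((411,-242,230),(0.181,-0.983)))
c=vision.calibration("top");s=vision.calibration("scene")
# bystanders: wine base/top
print("wine", onplane(c,(147,172),300), onplane(c,(178,186),0), onplane(s,(447,320),0),onplane(s,(465,217),300))
E
```

```text
(array([-0.631, -0.001, -0.   ]), array([  0.13, -47.53, -56.45]))
wine [601.28336216 477.03215019 300.        ] [604.58855781 488.36361614   0.        ] [604.45340759 499.66276557   0.        ] [612.22377105 491.51305382 300.        ]
```

```bash
python3 -m pendant '[[0.18,0,0,0,-3.8,-4.5,0.7],[0.36,0,0,0,-7.6,-9,0.7],[0.54,0,0,0,-11.4,-13.5,0.7],[0.72,0,0,0,-15.2,-18,0.7],[0.9,0,0,0,-19,-22.5,0.7]]' 40
python3 - <<'E'
s=open('h.py').read()
s=s.replace("for s in (1,-1):","for s in ((-1,) if z[1]>0 else (1,)):")
open('h.py','w').write(s)
from h import *
print(delta((411,-242,230),(0.181,-0.983)), sense()['joints'])
E
```

```text
time_s: 0.78
eef_pos: [301.3, 186.2, 231.3]
ee_rot: [0.703, -0.076, 0.703, 0.076]
force: [2.0, 1.1, -0.2]
grip_width: 0.698
(array([ 1.605,  0.   , -0.   ]), array([  0.13, -44.17,   1.5 ])) [ 2.18895480e-01 -7.93596532e-02  1.94334018e+00 -8.03168323e-05
  1.27718109e+00  2.26059698e-03]
```

```bash
python3 -m pendant '[[0.18,0,0,0,-5,0.1,0.7],[0.36,0,0,0,-10,0.3,0.7],[0.54,0,0,0,-15,0.5,0.7],[0.72,0,0,0,-20,0.7,0.7],[0.9,0,0,0,-25,0.9,0.7]]' 40
python3 - <<'E'
from h import *
print(delta((411,-242,230),(0.181,-0.983)), sense()['joints'])
E
```

```text
time_s: 1.4
eef_pos: [365.3, -55.8, 231.4]
ee_rot: [0.666, 0.237, 0.666, -0.237]
force: [1.1, 0.2, 0.4]
grip_width: 0.699
(array([ 0.704,  0.   , -0.   ]), array([  0.14, -11.54,  15.32])) [-4.71780099e-01 -4.16593571e-02  1.90819068e+00  1.17903123e-04
  1.27469022e+00  2.12615587e-01]
```

```bash
python3 -m pendant '[[0.18,0,0,0,-2.9,3.8,0.7],[0.36,0,0,0,-5.8,7.6,0.7],[0.54,0,0,0,-8.7,11.5,0.7],[0.704,0,0,0.1,-11.5,15.3,0.7],[0.704,0,0,0.1,-11.5,15.3,0.7]]' 40
python3 - <<'E'
from h import *
print(delta((411,-242,230),(0.181,-0.983)), sense()['joints'])
c=vision.calibration("wrist"); np.save("c1.npy",c,allow_pickle=True)
im=vision.capture("wrist"); cv2.imwrite("pics/w1.png",im[:,:,::-1])
E
```

```text
time_s: 2.02
eef_pos: [412.2, -241.7, 229.4]
ee_rot: [0.544, 0.452, 0.544, -0.452]
force: [0.0, 1.0, 0.3]
grip_width: 0.7
(array([ 0.003, -0.001,  0.001]), array([-0.06, -0.12,  0.01])) [-7.76126138e-01  2.10962410e-01  1.63551582e+00 -1.91151108e-04
  1.29633241e+00  6.09855455e-01]
```

View pics/w1.png

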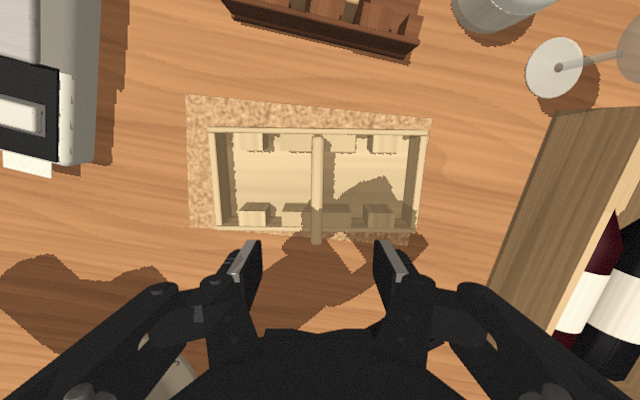

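```bash
python3 - <<'E'
import cv2
im=cv2.imread("pics/w1.png")
cv2.imwrite("pics/w1a.png",cv2.resize(im[85:255,180:440],None,fx=3,fy=3,interpolation=cv2.INTER_CUBIC))
E
```

```text
(no output)
```

View pics/w1a.png

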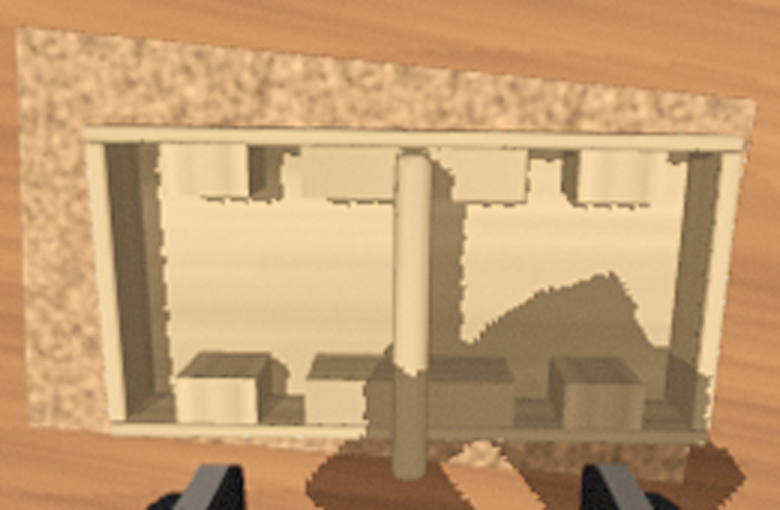

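```bash
python3 - <<'E'
from h import *
c=np.load("c1.npy",allow_pickle=True).item()
A=lambda p:(180+(p[0]+.5)/3-.5,85+(p[1]+.5)/3-.5)
h=[onplane(c,A(p),108) for p in ((413,151),(409,478))]; print("handle",h,(h[0]+h[1])/2,np.linalg.norm(h[0]-h[1]),"yaw",np.arctan2(*(h[0]-h[1])[[1,0]]))
r=[onplane(c,A(p),54)[:2] for p in ((86,127),(744,138),(706,440),(110,435))]; r=np.array(r); print(r,r.mean(0))
yv=(r[0]+r[3]-r[1]-r[2])/2; print(np.linalg.norm(yv),np.arctan2(-yv[0],yv[1]))
E
```

```text
handle [array([ 469.46998165, -229.95172797,  108.        ]), array([ 362.66911066, -248.52065742,  108.        ])] [ 416.06954615 -239.23619269  108.        ] 108.40309582086272 yaw 0.17214414493551816
[[ 453.77368128 -111.3626135 ]
 [ 494.13459013 -348.76320851]
 [ 377.13230027 -367.86364452]
 [ 334.98756585 -130.50345481]] [ 415.00703438 -239.62323034]
240.93826174284183 0.1720651786331255
```

```bash
python3 - <<'E'
from h import *
print(delta((415.5,-239.4,76),(0.171,-0.985)))
E
```

```text
(array([ 0.016, -0.001,  0.001]), array([1.536e+01, 3.700e-01, 1.000e-02]))
```

```bash
python3 -m pendant '[[0.016,0,0,3,0.4,0,0.7],[0.016,0,0,7,0.4,0,0.7],[0.016,0,0,11,0.4,0,0.7],[0.016,0,0,13.5,0.4,0,0.7],[0.016,0,0,15.4,0.4,0,0.7]]' 40
python3 -m pendant '[[0,0,0,0,0,0,0.4],[0,0,0,0,0,0,0.2],[0,0,0,0,0,0,0.05],[0,0,0,0,0,0,0.0],[0,0,0,0,0,0,0.0]]' 50
python3 -m pendant '[[0,0,0,0,0,0,0.0],[0,0,0,0,0,0,0],[0,0,0,0,0,0,0],[0,0,0,0,0,0,0.0],[0,0,0,0,0,0,0.0]]' 50
```

```text
time_s: 2.7
eef_pos: [415.8, -237.4, 75.5]
ee_rot: [0.541, 0.454, 0.542, -0.454]
force: [0.4, -1.1, -0.3]
grip_width: 0.699
time_s: 3.32
eef_pos: [416.7, -239.0, 77.5]
ee_rot: [0.542, 0.455, 0.541, -0.455]
force: [-0.2, 1.6, 7.3]
grip_width: 0.136
time_s: 3.95
eef_pos: [416.7, -239.0, 77.5]
ee_rot: [0.542, 0.455, 0.541, -0.455]
force: [0.1, 0.9, 7.4]
grip_width: 0.132
```

```bash
python3 -m pendant '[[0,0,0,-2,0,0,0],[0,0,0,-5,0,0,0],[0,0,0,-9,0,0,0],[0,0,0,-13,0,0,0],[0,0,0,-16,0,0,0]]' 60
python3 - <<'E'
from h import *
print(delta((607,182,236),(-.07,-0.998)))
im=vision.capture("scene"); cv2.imwrite("pics/s2.png",im[:,:,::-1])
E
```

```text
time_s: 4.58
eef_pos: [416.0, -238.6, 238.0]
ee_rot: [0.542, 0.455, 0.541, -0.455]
force: [0.0, 0.4, -3.5]
grip_width: 0.132
(array([ 0.243,  0.001, -0.001]), array([  0.19,  26.06, -38.15]))
```

View pics/s2.png

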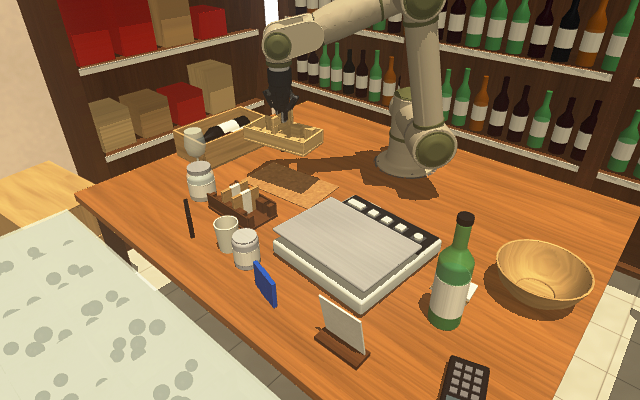

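The scene shows the caddy lifted level in the gripper at about (285,135). I'll move it over to the scale.

```bash
python3 -m pendant '[[0.02,0,0,0,1.5,-2.2,0],[0.05,0,0,0,4,-6,0],[0.08,0,0,0,7,-10.5,0],[0.11,0,0,0,10,-15,0],[0.13,0,0,0,13,-19,0]]' 60
python3 - <<'E'
from h import *
print(delta((607,182,236),(-.07,-0.998)))
E
```

```text
time_s: 5.25
eef_pos: [511.6, -27.4, 235.4]
ee_rot: [0.51, 0.489, 0.511, -0.489]
force: [0.4, -1.7, -3.5]
grip_width: 0.13
(array([ 0.112, -0.   ,  0.001]), array([ -0.06,  10.42, -20.51]))
```

```bash
python3 -m pendant '[[0.02,0,0,0,2,-4,0],[0.05,0,0,0,4.5,-9,0],[0.08,0,0,0,7.5,-14.5,0],[0.1,0,0,0,9.5,-18.5,0],[0.112,0,0,0,10.4,-20.5,0]]' 60
python3 -m pendant '[[0,0,0,0,0,0,0],[0,0,0,0,0,0,0],[0,0,0,0.5,0,0,0],[0,0,0,1,0,0,0],[0,0,0,1,0,0,0]]' 60
python3 - <<'E'
from h import *
print(delta((607,182,169),(-.07,-0.998)))
im=vision.capture("scene"); cv2.imwrite("pics/s3.png",im[:,:,::-1])
im=vision.capture("top"); cv2.imwrite("pics/t3.png",im[:,:,::-1])
E
```

```text
time_s: 5.88
eef_pos: [606.6, 182.3, 234.5]
ee_rot: [-0.482, -0.516, -0.483, 0.517]
force: [-0.3, -0.4, -3.9]
grip_width: 0.132
time_s: 6.5
eef_pos: [606.4, 179.6, 225.7]
ee_rot: [-0.482, -0.517, -0.483, 0.517]
force: [-0.6, -0.5, -3.4]
grip_width: 0.133
(array([0.   , 0.   , 0.001]), array([ 5.67,  0.05, -0.24]))
```

View pics/s3.png

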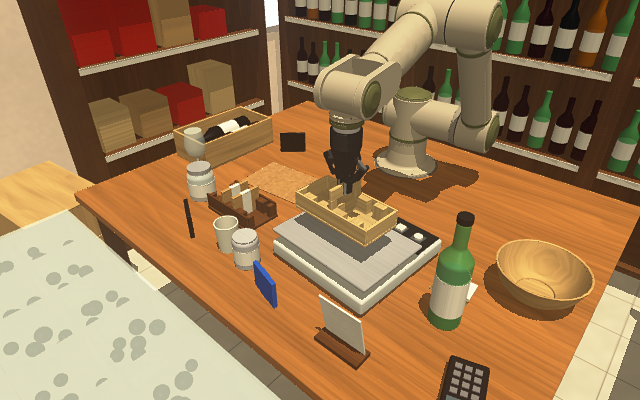

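View pics/t3.png

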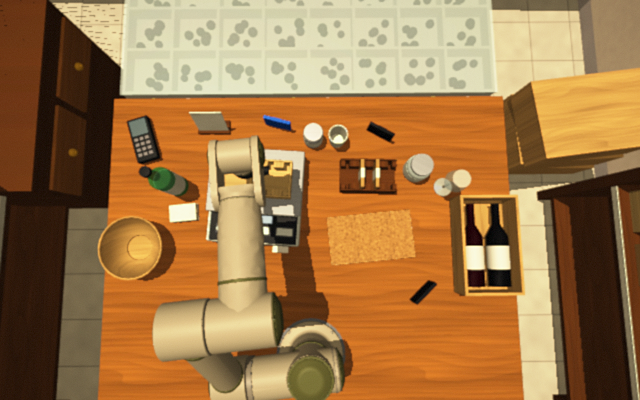

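```bash
python3 -m pendant '[[0,0,0,1.5,0,0,0],[0,0,0,3,0,0,0],[0,0,0,4.2,0,0,0],[0,0,0,4.8,0,0,0],[0,0,0,5.2,0,0,0]]' 60
python3 -m pendant '[[0,0,0,0.1,0,0,0],[0,0,0,0.2,0,0,0],[0,0,0,0.3,0,0,0],[0,0,0,0.4,0,0,0],[0,0,0,0.4,0,0,0]]' 60
```

```text
time_s: 7.22
eef_pos: [606.7, 180.0, 174.0]
ee_rot: [0.482, 0.517, 0.482, -0.517]
force: [0.1, 0.3, -2.5]
grip_width: 0.127
time_s: 7.85
eef_pos: [606.7, 180.0, 170.2]
ee_rot: [-0.482, -0.517, -0.482, 0.517]
force: [-0.5, -0.3, -3.2]
grip_width: 0.129
```

```bash
python3 -m pendant '[[0,0,0,0.05,0,0,0],[0,0,0,0.1,0,0,0],[0,0,0,0.15,0,0,0],[0,0,0,0.2,0,0,0],[0,0,0,0.2,0,0,0]]' 60
```

```text
time_s: 8.48
eef_pos: [606.7, 180.0, 168.6]
ee_rot: [0.482, 0.517, 0.482, -0.517]
force: [-1.2, 0.1, -0.5]
grip_width: 0.13
```

```bash
python3 -m pendant '[[0,0,0,0,0,0,0.2],[0,0,0,0,0,0,0.3],[0,0,0,0,0,0,0.5],[0,0,0,0,0,0,0.6],[0,0,0,0,0,0,0.6]]' 40
python3 -m pendant '[[0,0,0,-1,0,0,0.6],[0,0,0,-4,0,0,0.6],[0,0,0,-8,0,0,0.6],[0,0,0,-11,0,0,0.6],[0,0,0,-12,0,0,0.6]]' 40
python3 - <<'E'
from h import *
print(sense()['joints'])
c=vision.calibration("wrist"); np.save("c4.npy",c,allow_pickle=True)
im=vision.capture("wrist"); cv2.imwrite("pics/w4.png",im[:,:,::-1])
E
```

```text
time_s: 9.1
eef_pos: [606.7, 180.0, 168.3]
ee_rot: [0.482, 0.517, 0.482, -0.517]
force: [0.9, -0.6, -0.4]
grip_width: 0.6
time_s: 9.72
eef_pos: [607.0, 180.1, 290.7]
ee_rot: [0.483, 0.518, 0.482, -0.516]
force: [0.3, -0.5, 0.2]
grip_width: 0.595
[ 1.03615140e-01  5.34107168e-01  1.02179683e+00 -1.23159975e-06
  1.58203824e+00  1.74354508e+00]
```

View pics/w4.png

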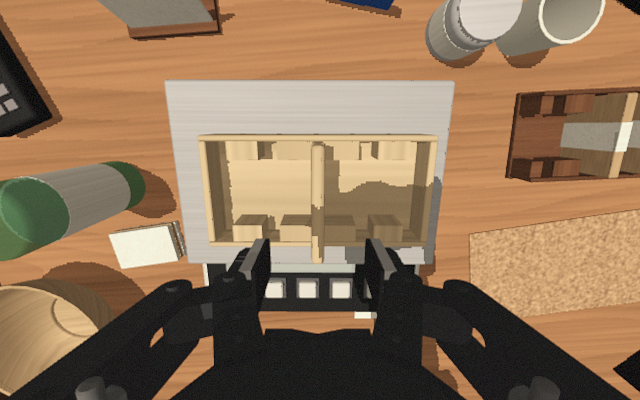

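```bash
python3 - <<'E'
from h import *
print(delta((445,315,180),(-.07,-0.998)))
E
```

```text
(array([ 0.001, -0.001, -0.003]), array([ 11.01, -17.13, -12.34]))
```

```bash
python3 -m pendant '[[0,0,0,0,-4,-3,0.2],[0,0,0,0,-8,-6,0],[0,0,0,0,-12,-9,0],[0,0,0,2,-15.5,-11.5,0],[0,0,0,5,-17.1,-12.3,0]]' 40
python3 -m pendant '[[0,0,0,2,0,0,0],[0,0,0,4,0,0,0],[0,0,0,6,0,0,0],[0,0,0,6,0,0,0],[0,0,0,6,0,0,0]]' 40
python3 - <<'E'
from h import *
print(delta((445,315,100),(-.07,-0.998)))
c=vision.calibration("wrist"); np.save("c5.npy",c,allow_pickle=True)
im=vision.capture("wrist"); cv2.imwrite("pics/w5.png",im[:,:,::-1])
E
```

```text
time_s: 10.4
eef_pos: [442.8, 315.8, 237.3]
ee_rot: [0.483, 0.517, 0.483, -0.516]
force: [0.9, 0.3, -0.9]
grip_width: -0.0
time_s: 11.02
eef_pos: [444.7, 314.5, 178.6]
ee_rot: [0.482, 0.517, 0.482, -0.517]
force: [0.1, 0.3, 0.1]
grip_width: 0.001
(array([ 0.001, -0.   , -0.   ]), array([ 7.86,  0.03, -0.05]))
```

View pics/w5.png

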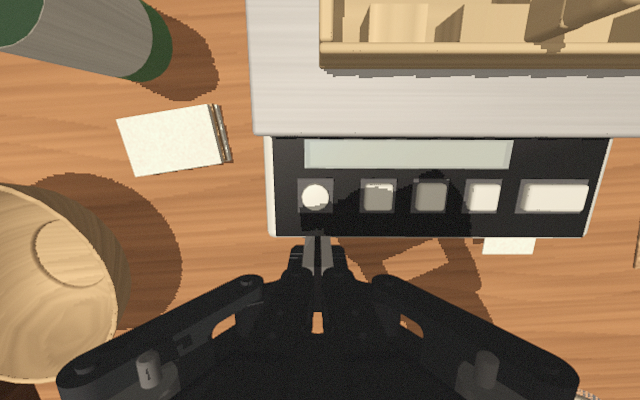

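```bash
python3 - <<'E'
from h import *
c=np.load("c5.npy",allow_pickle=True).item(); t=vision.calibration("top")
B=lambda u,v:(190+(u+.5)/4.5-.5,135+(v+.5)/4.5-.5)
W=[(315,197),(378,196),(430.5,196),(483.5,196),(554,196)]
T=[(136,419),(211,423),(275,427),(339,431),(424,437)]
for z in (45,55,65,75):
    a=[onplane(c,p,z)[:2] for p in W]; b=[onplane(t,B(*p),z)[:2] for p in T]
    print(z,np.linalg.norm(a[1]-a[3]),np.round(a,1).tolist(),np.round(np.array(b)-a,1).tolist())
E
```

```text
45 107.35999308927202 [[441.3, 318.2], [437.9, 254.2], [434.2, 200.9], [430.4, 147.1], [425.4, 75.5]] [[4.2, 0.6], [3.9, 5.2], [3.9, 7.7], [4.0, 10.7], [3.5, 14.8]]
55 103.47048957154027 [[443.9, 317.9], [440.6, 256.2], [437.0, 204.9], [433.4, 153.0], [428.6, 84.0]] [[1.2, -1.5], [0.7, 1.2], [0.6, 2.1], [0.6, 3.5], [0.0, 5.6]]
65 99.58098605380842 [[446.5, 317.7], [443.4, 258.3], [439.9, 208.9], [436.4, 158.9], [431.8, 92.5]] [[-1.9, -3.6], [-2.4, -2.8], [-2.6, -3.5], [-2.8, -3.6], [-3.5, -3.7]]
75 95.69148253607663 [[449.1, 317.4], [446.1, 260.3], [442.8, 212.8], [439.4, 164.9], [435.0, 101.1]] [[-4.9, -5.7], [-5.6, -6.8], [-5.9, -9.0], [-6.1, -10.7], [-7.0, -12.9]]
```

```bash
python3 -m pendant '[[0,0,0,3,0,-0.1,0],[0,0,0,6,0,-0.1,0],[0,0,0,9,0,-0.1,0],[0,0,0,10,0,-0.1,0],[0,0,0,10.5,0,-0.1,0]]' 40
python3 -m pendant '[[0,0,0,0.2,0,0,0],[0,0,0,0.4,0,0,0],[0,0,0,0.6,0,0,0],[0,0,0,0.8,0,0,0],[0,0,0,0.8,0,0,0]]' 40
```

```text
time_s: 11.7
eef_pos: [445.1, 315.7, 73.9]
ee_rot: [0.483, 0.517, 0.482, -0.517]
force: [0.4, -0.1, 0.7]
grip_width: -0.004
time_s: 12.32
eef_pos: [444.9, 315.6, 65.5]
ee_rot: [0.482, 0.517, 0.482, -0.517]
force: [1.1, 0.1, 2.7]
grip_width: -0.001
```

```bash
python3 -m pendant '[[0,0,0,0.2,0,0,0],[0,0,0,0.4,0,0,0],[0,0,0,0.6,0,0,0],[0,0,0,0.6,0,0,0],[0,0,0,0.6,0,0,0]]' 40
```

```text
time_s: 12.95
eef_pos: [445.0, 315.7, 61.7]
ee_rot: [0.483, 0.517, 0.482, -0.516]
force: [-7.5, -4.1, 26.4]
grip_width: -0.002
```

```bash
python3 -m pendant '[[0,0,0,-2,0,0,0],[0,0,0,-6,0,0,0],[0,0,0,-11,0,0,0.4],[0,0,0,-16,0,0,0.4],[0,0,0,-20,0,0,0.4]]' 40
python3 - <<'E'
from h import *
print(delta((600,-215,265),(0,-1)))
im=vision.capture("scene"); cv2.imwrite("pics/s6.png",cv2.resize(im[120:320,180:480,::-1],None,fx=2.5,fy=2.5))
E
```

```text
time_s: 13.58
eef_pos: [444.5, 315.4, 260.9]
ee_rot: [0.482, 0.517, 0.482, -0.517]
force: [0.2, -0.5, -0.5]
grip_width: 0.403
(array([-0.069, -0.   , -0.   ]), array([-0.41, 19.18, 51.84]))
```

View pics/s6.png

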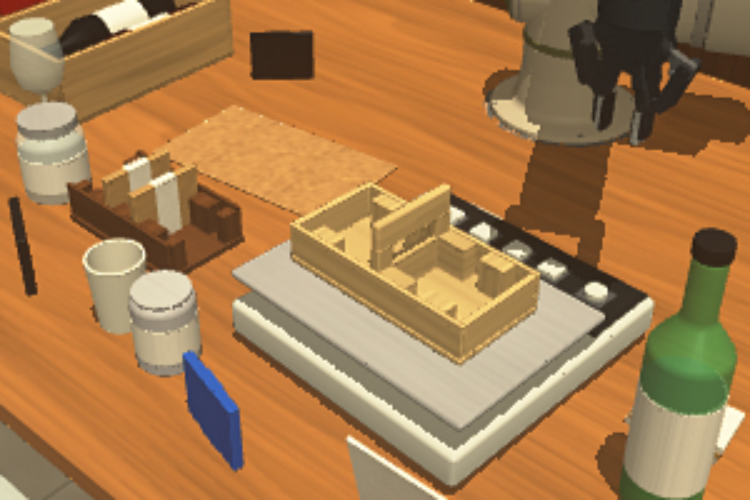

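```bash
python3 -m pendant '[[-0.01,0,0,-0.4,1.5,4,0.4],[-0.02,0,0,-0.4,3,8.5,0.4],[-0.03,0,0,-0.4,5,13.5,0.4],[-0.04,0,0,-0.4,7,19,0.4],[-0.05,0,0,-0.4,9,24.5,0.4]]' 40
python3 - <<'E'
from h import *
print(delta((600,-215,265),(0,-1)))
E
```

```text
time_s: 14.25
eef_pos: [517.5, 63.1, 262.6]
ee_rot: [-0.495, -0.504, -0.496, 0.505]
force: [1.0, -0.1, 0.1]
grip_width: 0.396
(array([-0.019, -0.   ,  0.001]), array([-0.25,  8.76, 27.65]))
```

```bash
python3 -m pendant '[[-0.01,0,0,0,2,6,0.4],[-0.02,0,0,0,4,12,0.4],[-0.02,0,0,0,6,18,0.4],[-0.02,0,0,0,8,24,0.4],[-0.02,0,0,-0.2,8.8,27.6,0.4]]' 40
python3 - <<'E'
from h import *
for _ in range(2): im=vision.capture("top")
print(delta((600,-215,265),(0,-1)),sense()['dq'])
c=vision.calibration("wrist"); np.save("c7.npy",c,allow_pickle=True)
im=vision.capture("wrist"); cv2.imwrite("pics/w7.png",im[:,:,::-1])
E
```

```text
time_s: 14.88
eef_pos: [600.2, -215.4, 263.7]
ee_rot: [0.499, 0.5, 0.501, -0.5]
force: [0.9, 0.1, 0.0]
grip_width: 0.396
(array([-0.003, -0.   ,  0.002]), array([-0.17,  0.  , -0.17])) [ 0.06189612 -0.04673732  0.06386975  0.01849909 -0.00490281  0.03602885]
```

View pics/w7.png

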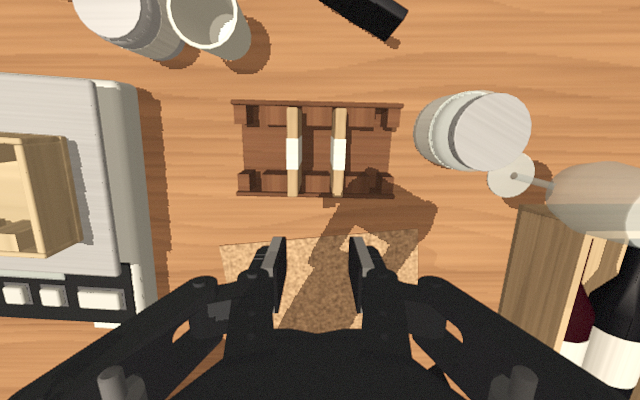

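```bash
python3 - <<'E'
import cv2
im=cv2.imread("pics/w7.png")
cv2.imwrite("pics/w7a.png",cv2.resize(im[90:210,220:420],None,fx=4,fy=4,interpolation=cv2.INTER_CUBIC))
E
```

```text
(no output)
```

View pics/w7a.png

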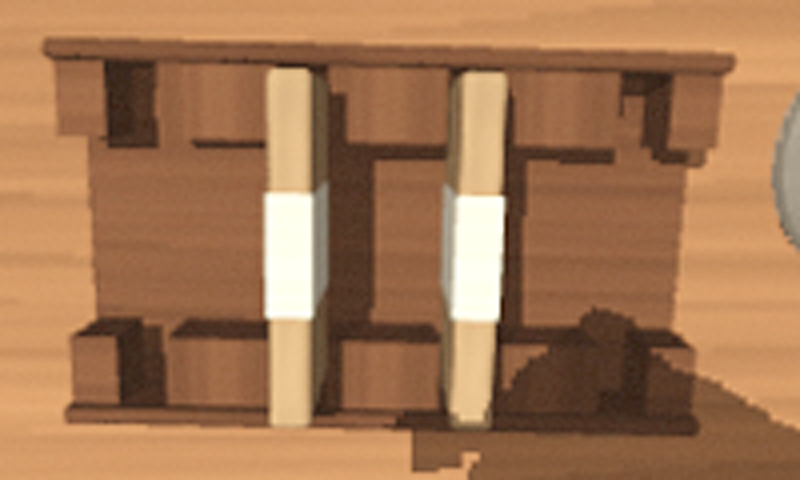

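```bash
python3 - <<'E'
from h import *
c=np.load("c7.npy",allow_pickle=True).item()
A=lambda p:(220+(p[0]+.5)/4-.5,90+(p[1]+.5)/4-.5)
for n,ps in (("A",((288,70),(290,257),(290,425))),("B",((484,72),(479,257),(472,425)))):
    q=np.array([onplane(c,A(p),90)[:2] for p in ps]); print(n,q,(q[0]+q[2])/2,np.linalg.norm(q[0]-q[2]))
r=np.array([onplane(c,A(p),56)[:2] for p in ((42,42),(737,56),(697,432),(68,420))]); print(r,r.mean(0))
yv=(r[0]+r[3]-r[1]-r[2])/2; print(np.linalg.norm(yv),np.arctan2(-yv[0],yv[1]))
q=r.mean(0);print(delta((600,-215,265),(0,-1)))
E
```

```text
A [[ 684.98886762 -188.44935182]
 [ 635.483418   -187.59381844]
 [ 587.04356368 -186.23399418]] [ 636.01621565 -187.341673  ] 97.97035455975943
B [[ 684.28913052 -240.80629384]
 [ 635.28854299 -240.34676113]
 [ 586.8474116  -239.17699562]] [ 635.56827106 -239.99164473] 97.45533950975695
[[ 694.7727587  -113.4260329 ]
 [ 690.12833626 -318.04016621]
 [ 575.38006304 -314.37967168]
 [ 580.12815972 -111.66167062]] [ 635.10232943 -214.37688535]
203.7202046382657 -0.023054539989561963
(array([-0.002, -0.001,  0.002]), array([-0.13,  0.01,  0.06]))
```

```bash
python3 - <<'E'
from h import *
print(delta((633,-188,62),(-.023,-1)))
E
```

```text
(array([ 0.021, -0.001,  0.002]), array([20.16,  3.34, -2.63]))
```

```bash
python3 -m pendant '[[0.021,0,0,3,2,-1.5,0.4],[0.021,0,0,7,3.3,-2.6,0.4],[0.021,0,0,11,3.3,-2.6,0.4],[0.021,0,0,14,3.3,-2.6,0.4],[0.021,0,0,15.3,3.3,-2.6,0.4]]' 40
python3 - <<'E'
from h import *
for _ in range(2): im=vision.capture("top")
print(delta((633,-188,62),(-.023,-1)))
c=vision.calibration("wrist"); np.save("c8.npy",c,allow_pickle=True)
im=vision.capture("wrist"); cv2.imwrite("pics/w8.png",im[:,:,::-1])
E
```

```text
time_s: 15.65
eef_pos: [632.4, -185.3, 110.4]
ee_rot: [-0.494, -0.504, -0.496, 0.505]
force: [0.9, 0.6, -0.2]
grip_width: 0.4
(array([ 0.003, -0.001,  0.002]), array([4.94, 0.04, 0.21]))
```

View pics/w8.png

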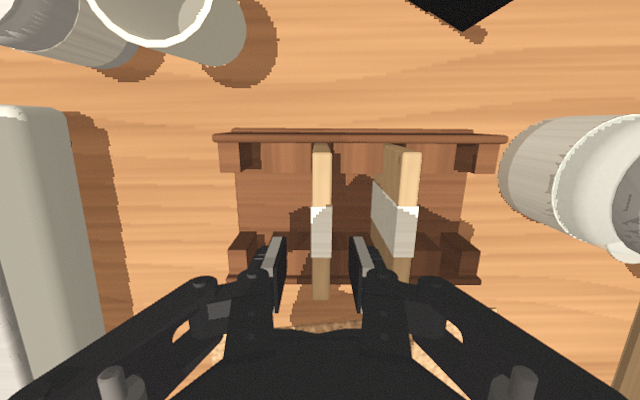

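```bash
python3 - <<'E'
from h import *
c=np.load("c8.npy",allow_pickle=True).item()
q=np.array([onplane(c,p,90)[:2] for p in ((322,147),(322,207),(321,257),(321,300))]);print(q,(q[0]+q[3])/2, proj(c,(632.4,-185.3,110.4)),proj(c,(632.4,-185.3,129)))
E
```

```text
[[ 688.29046071 -188.54678254]
 [ 652.23863165 -188.00056129]
 [ 618.67407715 -186.84909007]
 [ 586.78811414 -186.33499728]] [ 637.53928742 -187.44088991] [318.29567471 251.59792491] [318.42006714 268.22958593]
```

```bash
python3 -m pendant '[[0,0,0,0,0.1,0.25,0.4],[0,0,0,1.5,0.1,0.25,0.4],[0,0,0,3,0.1,0.25,0.4],[0,0,0,4.2,0.1,0.25,0.4],[0,0,0,4.9,0.1,0.25,0.4]]' 40
python3 -m pendant '[[0,0,0,0,0,0,0.3],[0,0,0,0,0,0,0.2],[0,0,0,0,0,0,0.1],[0,0,0,0,0,0,0.0],[0,0,0,0,0,0,0.0]]' 30
python3 -m pendant '[[0,0,0,0,0,0,0.0],[0,0,0,0,0,0,0.0],[0,0,0,0,0,0,0.0],[0,0,0,-0.3,0,0,0.0],[0,0,0,-0.6,0,0,0.0]]' 30
```

```text
time_s: 16.42
eef_pos: [633.8, -189.1, 62.1]
ee_rot: [-0.494, -0.505, -0.495, 0.505]
force: [-0.6, 0.5, 0.6]
grip_width: 0.4
time_s: 17.05
eef_pos: [634.4, -189.4, 63.9]
ee_rot: [0.495, 0.505, 0.495, -0.505]
force: [0.7, -0.3, 3.3]
grip_width: 0.134
time_s: 17.68
eef_pos: [633.7, -189.1, 68.8]
ee_rot: [-0.494, -0.505, -0.495, 0.505]
force: [-0.5, -0.5, -1.5]
grip_width: 0.131
```

```bash
python3 -m pendant '[[0,0,0,-2,0,0,0],[0,0,0,-6,0,0,0],[0,0,0,-10.5,0,0,0],[0,0,0,-15,0,0,0],[0,0,0,-19,0,0,0]]' 30
python3 - <<'E'
from h import *
im=vision.capture("scene"); cv2.imwrite("pics/s9.png",cv2.resize(im[60:320,150:480,::-1],None,fx=2.3,fy=2.3))
im=vision.capture("top"); cv2.imwrite("pics/t9.png",im[:,:,::-1]); cv2.imwrite("pics/t9a.png",cv2.resize(im[135:260,190:320,::-1],None,fx=4.5,fy=4.5,interpolation=cv2.INTER_CUBIC))
E
```

```text
time_s: 18.3
eef_pos: [633.9, -189.2, 260.9]
ee_rot: [0.495, 0.505, 0.495, -0.505]
force: [0.8, -0.4, -1.8]
grip_width: 0.133
```

View pics/s9.png

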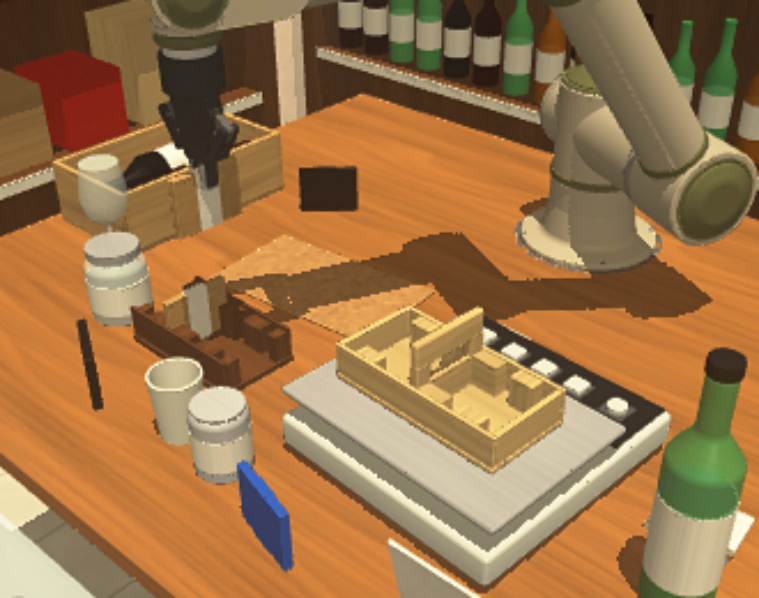

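View pics/t9a.png

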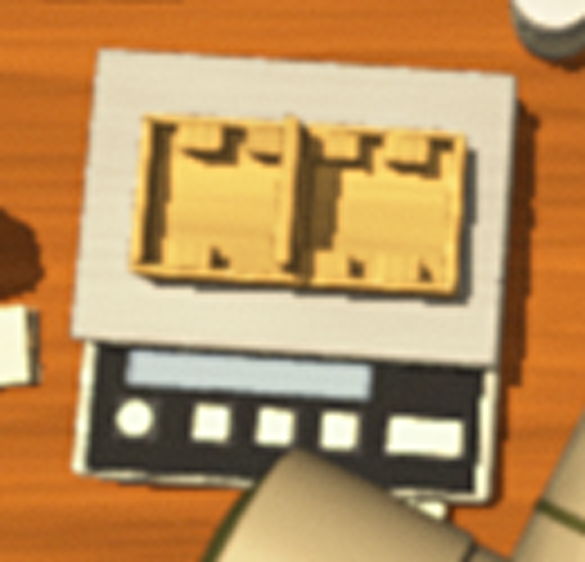

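```bash
python3 - <<'E'
from h import *
t=vision.calibration("top")
B=lambda u,v:(190+(u+.5)/4.5-.5,135+(v+.5)/4.5-.5)
r=np.array([onplane(t,B(*p),145)[:2] for p in ((145,115),(465,133),(452,297),(132,272))]); print(r,r.mean(0))
yv=(r[0]+r[3]-r[1]-r[2])/2; print(np.linalg.norm(yv),np.arctan2(-yv[0],yv[1]))
c=np.load("c4.npy",allow_pickle=True).item()
r=np.array([onplane(c,p,145)[:2] for p in ((198,136),(438,136),(430,247),(207,241))]); print(r,r.mean(0))
h=[onplane(c,p,199) for p in ((318,143),(317,263))]; print(h,(h[0]+h[1])/2)
E
```

```text
[[669.2735201  292.61714175]
 [653.24613847  52.06906986]
 [529.26770881  62.22479866]
 [550.32113958 300.15284166]] [600.52712674 176.76596298]
239.95540167184302 -0.07734313811024564
[[672.1411411  296.55242422]
 [655.44904554  56.52707547]
 [534.53353926  59.95121427]
 [558.9743878  307.34176238]] [605.27452843 180.09311909]
[array([660.35470953, 176.90535242, 199.        ]), array([551.98358046, 185.28493386, 199.        ])] [606.16914499 181.09514314 199.        ]
```

```bash
python3 - <<'E'
from h import *
print(delta((596.3,76.3,262),(-.072,-.997)))
E
```

```text
(array([ 0.052,  0.003, -0.007]), array([  0.1 ,  -4.41, -26.52]))
```

```bash
python3 -m pendant '[[0.01,0,0,0,-0.5,-3,0],[0.02,0,0,0,-1.4,-8.5,0],[0.03,0,0,0,-2.4,-14.5,0],[0.04,0,0,0,-3.4,-20.5,0],[0.052,0.003,-0.005,0,-4.2,-25,0]]' 30
python3 - <<'E'
from h import *
print(delta((596.3,76.3,230),(-.072,-.997)))
E
```

```text
time_s: 19.02
eef_pos: [596.1, 63.9, 258.3]
ee_rot: [-0.479, -0.517, -0.484, 0.518]
force: [-0.4, -0.3, -1.9]
grip_width: 0.131
(array([ 0.001, -0.003,  0.007]), array([ 2.84, -0.05, -1.22]))
```

```bash
python3 -m pendant '[[0,-0.003,0.005,1,0,-0.6,0],[0,-0.003,0.005,2,0,-1.2,0],[0,-0.003,0.005,2.8,0,-1.2,0],[0,-0.003,0.005,2.8,0,-1.2,0],[0,-0.003,0.005,2.8,0,-1.2,0]]' 30
python3 - <<'E'
from h import *
print(delta((596.3,76.3,230),(-.072,-.997)))
c=vision.calibration("wrist"); np.save("c10.npy",c,allow_pickle=True)
im=vision.capture("wrist"); cv2.imwrite("pics/w10.png",im[:,:,::-1])
E
```

```text
time_s: 19.65
eef_pos: [598.1, 72.9, 231.6]
ee_rot: [0.482, 0.518, 0.481, -0.518]
force: [1.0, -0.3, -1.6]
grip_width: 0.127
(array([-0.001,  0.   , -0.   ]), array([ 0.16, -0.21, -0.32]))
```

View pics/w10.png

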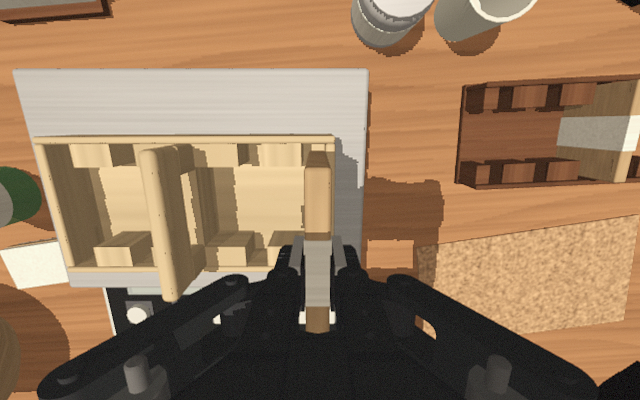

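```bash
cat >> h.py <<'E'
def overlay(cal,im,cx,cy,yaw,zc,out,box=None,f=3):
    """draw caddy model: rim, handle top, slot floors"""
    im=im[:,:,::-1].copy(); ca,sa=np.cos(yaw),np.sin(yaw)
    W=lambda x,y,z:proj(cal,(cx+ca*x-sa*y,cy+sa*x+ca*y,zc+z))
    x0,y0,x1,y1=box or (0,0,640,400)
    im=cv2.resize(im[y0:y1,x0:x1],None,fx=f,fy=f,interpolation=cv2.INTER_CUBIC)
    def rect(hx,yc,hy,z,col):
        pts=np.array([W(a,b,z) for a,b in ((hx,yc+hy),(hx,yc-hy),(-hx,yc-hy),(-hx,yc+hy))])
        pts=((pts-[x0,y0]+.5)*f-.5).round().astype(np.int32); cv2.polylines(im,[pts],True,col,1)
    rect(61,0,122,-2,(0,0,255)); rect(55,0,6,52,(255,0,0))
    for y in (-104,-52,52,104): rect(55,y,10,-2,(0,255,0))
    cv2.imwrite(out,im)
E
python3 - <<'E'
from h import *
im=cv2.imread("pics/w10.png")[:,:,::-1]
overlay(np.load("c10.npy",allow_pickle=True).item(),im,605.5,180,-.072,147,"pics/o10.png",(20,100,380,320),2.2)
im=cv2.imread("pics/w4.png")[:,:,::-1]
overlay(np.load("c4.npy",allow_pickle=True).item(),im,605.5,180,-.072,147,"pics/o4.png",(180,110,460,290),2.8)
E
```

```text
(no output)
```

View pics/o10.png

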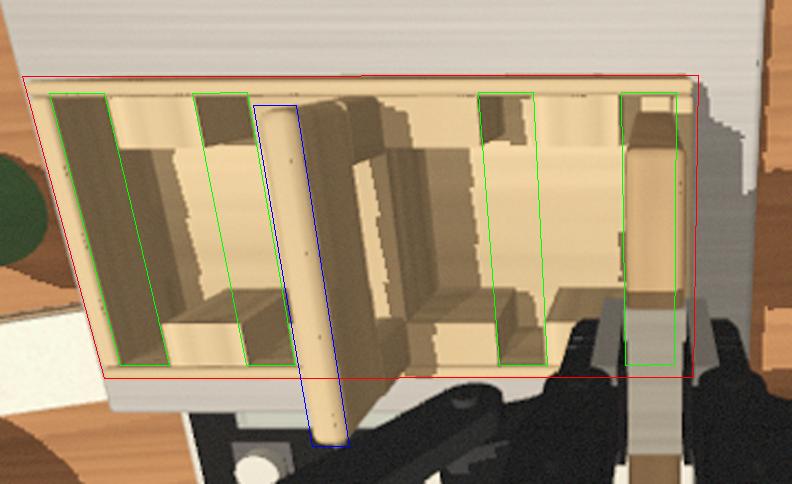

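View pics/o4.png

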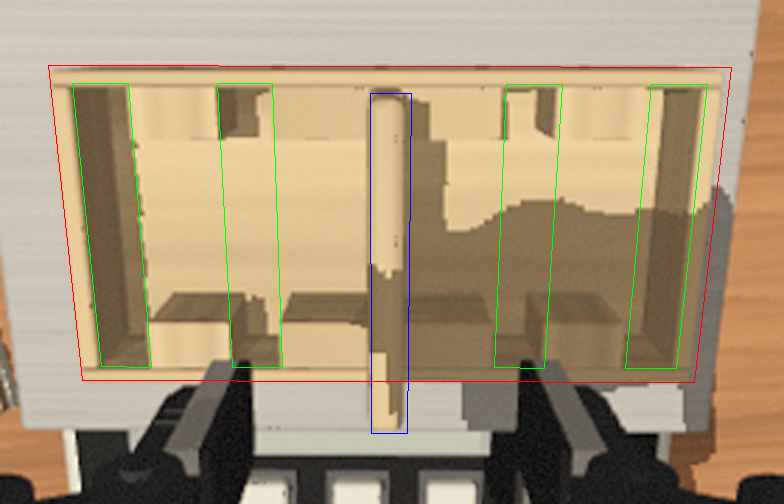

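```bash
python3 -m pendant '[[0,0,0,0,-0.2,-0.35,0],[0,0,0,1,-0.2,-0.35,0],[0,0,0,2,-0.2,-0.35,0],[0,0,0,2.6,-0.2,-0.35,0],[0,0,0,2.6,-0.2,-0.35,0]]' 30
python3 - <<'E'
from h import *
for _ in range(2): vision.capture("top")
print(delta((596.3,76.3,160),(-.072,-.997)),sense()['eef_pos'])
c=vision.calibration("wrist")
im=vision.capture("wrist"); 
overlay(c,im,605.5,180,-.072,147,"pics/o11.png",(20,100,400,340),2)
E
```

```text
time_s: 20.32
eef_pos: [596.0, 77.2, 204.7]
ee_rot: [-0.481, -0.517, -0.482, 0.518]
force: [0.4, 0.8, -1.3]
grip_width: 0.135
(array([-0.,  0., -0.]), array([4.55, 0.01, 0.09])) [596.2822113   77.17021545 205.5277519 ]
```

View pics/o11.png

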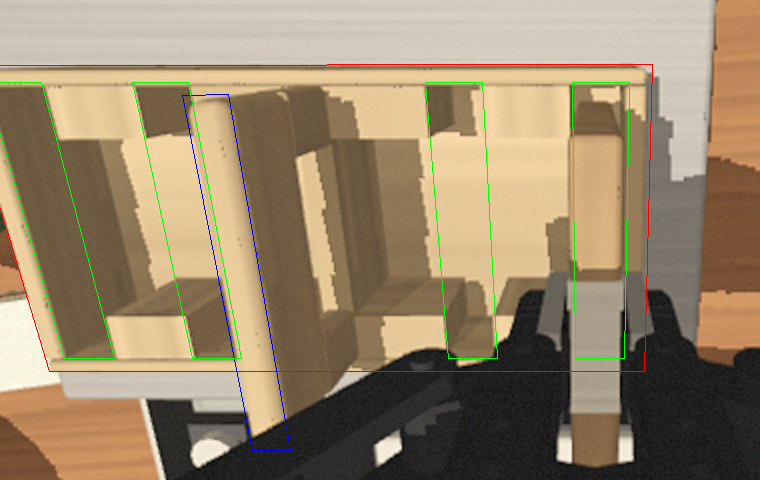

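```bash
python3 -m pendant '[[0,0,0,0.8,0,0.05,0],[0,0,0,1.7,0,0.05,0],[0,0,0,2.6,0,0.05,0],[0,0,0,3.5,0,0.05,0],[0,0,0,4.2,0,0.05,0]]' 30
python3 -m pendant '[[0,0,0,0.15,0,0,0],[0,0,0,0.3,0,0,0],[0,0,0,0.45,0,0,0],[0,0,0,0.5,0,0,0],[0,0,0,0.5,0,0,0]]' 30
```

```text
time_s: 21.1
eef_pos: [596.0, 76.7, 162.6]
ee_rot: [-0.482, -0.518, -0.482, 0.518]
force: [-0.6, 0.1, -1.0]
grip_width: 0.134
time_s: 21.72
eef_pos: [596.1, 76.7, 158.4]
ee_rot: [-0.482, -0.518, -0.482, 0.518]
force: [0.2, 0.8, -1.6]
grip_width: 0.131
```

```bash
python3 -m pendant '[[0,0,0,0.1,0,0,0],[0,0,0,0.2,0,0,0],[0,0,0,0.2,0,0,0],[0,0,0,0.2,0,0,0],[0,0,0,0.2,0,0,0]]' 30
```

```text
time_s: 22.35
eef_pos: [596.1, 76.8, 156.8]
ee_rot: [0.482, 0.518, 0.482, -0.518]
force: [-2.5, 0.0, 6.3]
grip_width: 0.132
```

```bash
python3 -m pendant '[[0,0,0,-0.1,0,0,0.2],[0,0,0,-0.1,0,0,0.35],[0,0,0,-0.1,0,0,0.4],[0,0,0,-0.1,0,0,0.4],[0,0,0,-1,0,0,0.4]]' 30
python3 -m pendant '[[0,0,0,-2,0,0,0.4],[0,0,0,-5,0,0,0.4],[0,0,0,-8,0,0,0.4],[0,0,0,-10,0,0,0.4],[0,0,0,-10.5,0,0,0.4]]' 30
python3 - <<'E'
from h import *
c=vision.calibration("wrist")
im=vision.capture("wrist"); 
overlay(c,im,605.5,180,-.072,147,"pics/o12.png",(20,100,400,340),2)
im=vision.capture("scene"); cv2.imwrite("pics/s12.png",cv2.resize(im[60:320,150:480,::-1],None,fx=2.3,fy=2.3))
print(delta((634,-241,262),(-.023,-1)))
E
```

```text
time_s: 22.98
eef_pos: [595.8, 76.7, 166.1]
ee_rot: [-0.481, -0.517, -0.482, 0.518]
force: [-0.1, 0.3, 0.4]
grip_width: 0.404
time_s: 23.6
eef_pos: [596.5, 76.7, 273.0]
ee_rot: [0.482, 0.518, 0.481, -0.517]
force: [-0.0, 0.6, -0.8]
grip_width: 0.399
(array([-0.049,  0.   , -0.   ]), array([ 0.95,  6.07, 31.42]))
```

View pics/o12.png

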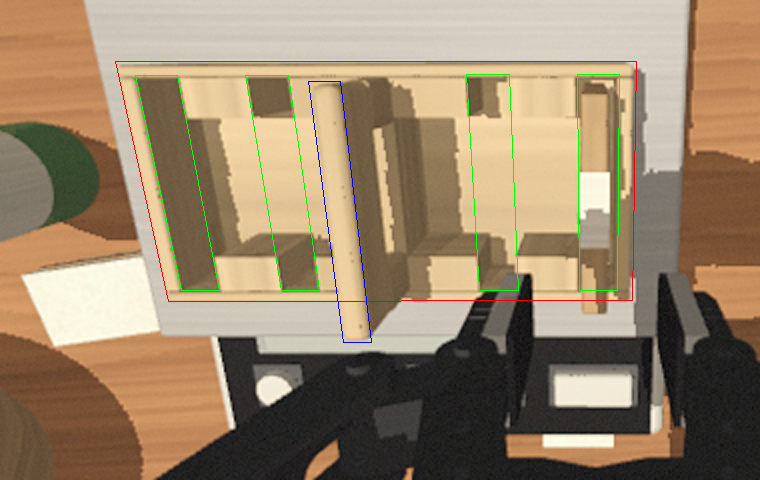

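View pics/s12.png

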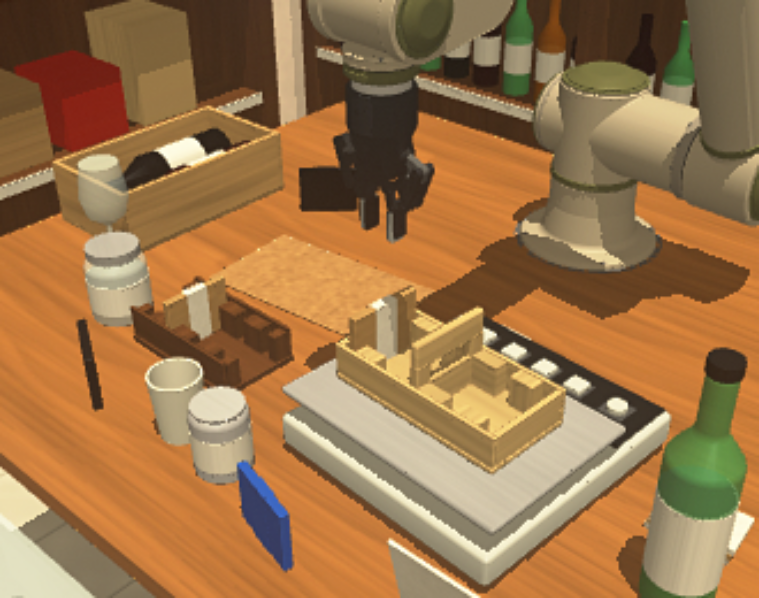

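```bash
python3 -m pendant '[[-0.01,0,0,0.2,1.2,6.2,0.4],[-0.02,0,0,0.4,2.4,12.4,0.4],[-0.03,0,0,0.6,3.6,18.6,0.4],[-0.04,0,0,0.8,4.8,24.8,0.4],[-0.049,0,0,1,6,31,0.4]]' 30
python3 -m pendant '[[0,0,0,0,0,0,0.4],[0,0,0,0,0,0,0.4],[0,0,0,3,0,0,0.4],[0,0,0,7,0,0,0.4],[0,0,0,10,0,0,0.4]]' 30
python3 - <<'E'
from h import *
for _ in range(2): vision.capture("top")
c=vision.calibration("wrist")
im=vision.capture("wrist"); cv2.imwrite("pics/w13.png",im[:,:,::-1])
print(delta((634,-241.3,62),(-.023,-1)))
E
```

```text
time_s: 24.32
eef_pos: [632.9, -235.3, 260.3]
ee_rot: [-0.494, -0.506, -0.495, 0.506]
force: [0.9, 1.0, -0.4]
grip_width: 0.4
time_s: 24.95
eef_pos: [633.0, -231.3, 160.0]
ee_rot: [-0.494, -0.505, -0.495, 0.505]
force: [0.5, -0.5, -0.4]
grip_width: 0.402
(array([ 0.001, -0.001,  0.002]), array([9.88, 0.14, 0.97]))
```

View pics/w13.png

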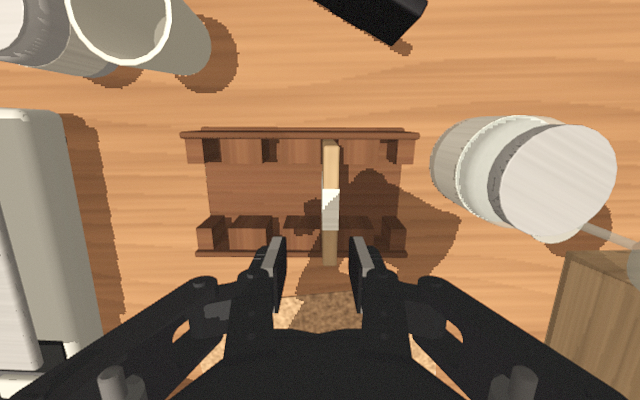

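```bash
python3 -m pendant '[[0,0,0,1,0.1,0.95,0.4],[0,0,0,4,0.1,0.95,0.4],[0,0,0,7,0.1,0.95,0.4],[0,0,0,9,0.1,0.95,0.4],[0,0,0,9.8,0.1,0.95,0.4]]' 30
python3 -m pendant '[[0,0,0,0,0,0,0.4],[0,0,0,0,0,0,0.2],[0,0,0,0,0,0,0.1],[0,0,0,0,0,0,0.0],[0,0,0,0,0,0,0.0]]' 30
python3 -m pendant '[[0,0,0,0,0,0,0.0],[0,0,0,0,0,0,0.0],[0,0,0,0,0,0,0.0],[0,0,0,-0.3,0,0,0.0],[0,0,0,-0.6,0,0,0.0]]' 30
```

```text
time_s: 25.72
eef_pos: [634.0, -243.1, 63.0]
ee_rot: [-0.494, -0.506, -0.494, 0.506]
force: [0.6, -0.7, 0.9]
grip_width: 0.4
time_s: 26.35
eef_pos: [634.4, -243.1, 64.7]
ee_rot: [0.495, 0.506, 0.494, -0.506]
force: [-0.9, 1.7, 6.3]
grip_width: 0.133
time_s: 26.98
eef_pos: [633.7, -242.9, 69.3]
ee_rot: [-0.494, -0.506, -0.494, 0.506]
force: [-0.6, -0.2, -1.7]
grip_width: 0.137
```

```bash
python3 -m pendant '[[0,0,0,-2,0,0,0],[0,0,0,-7,0,0,0],[0,0,0,-12,0,0,0],[0,0,0,-17,0,0,0],[0,0,0,-21,0,0,0]]' 30
python3 - <<'E'
from h import *
im=vision.capture("scene"); cv2.imwrite("pics/s14.png",cv2.resize(im[60:320,150:480,::-1],None,fx=2.3,fy=2.3))
im=vision.capture("top"); cv2.imwrite("pics/t14.png",im[:,:,::-1]); cv2.imwrite("pics/t14a.png",cv2.resize(im[135:260,190:320,::-1],None,fx=4.5,fy=4.5,interpolation=cv2.INTER_CUBIC))
print(delta((611.3,283.7,275),(-.072,-.997)))
E
```

```text
time_s: 27.6
eef_pos: [633.8, -242.8, 283.4]
ee_rot: [0.495, 0.506, 0.493, -0.506]
force: [1.1, -0.3, -1.9]
grip_width: 0.133
(array([ 0.049,  0.005, -0.009]), array([  0.83,  -3.57, -52.64]))
```

View pics/s14.png

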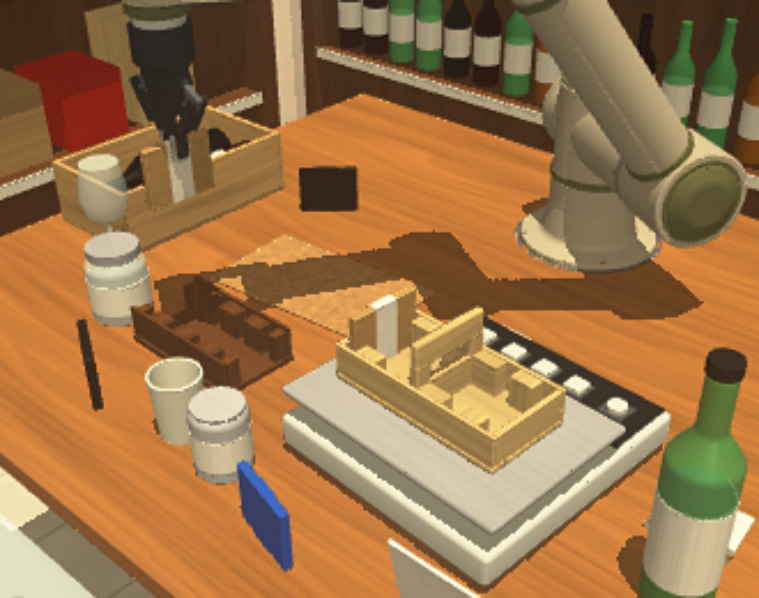

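View pics/t14a.png

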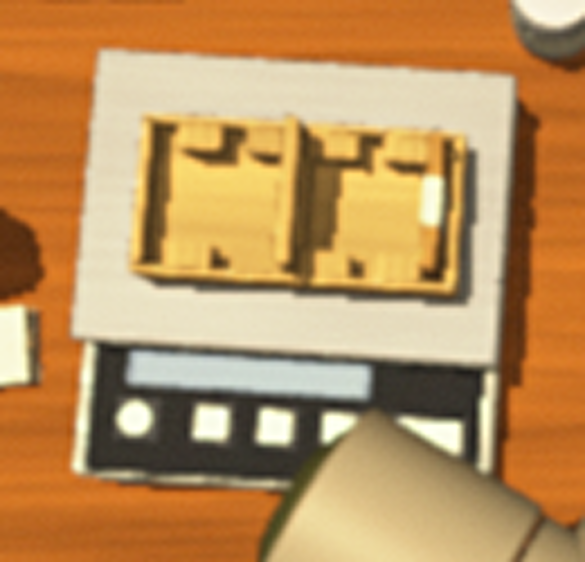

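Rack is empty, caddy unmoved with slab 1 seated at its right end (t14a ~(432,200)). Carrying slab 2 across.

```bash
python3 -m pendant '[[0.01,0,0,0,-0.3,-4,0],[0.02,0,0,0,-0.8,-9.5,0],[0.03,0,0,0,-1.3,-15.5,0],[0.04,0,0,0,-1.8,-21.5,0],[0.049,0,0,0,-2.2,-27.5,0]]' 30
python3 - <<'E'
from h import *
print(delta((611.3,283.7,275),(-.072,-.997)))
E
```

```text
time_s: 28.32
eef_pos: [617.6, 34.4, 279.7]
ee_rot: [-0.481, -0.518, -0.482, 0.518]
force: [1.5, 1.2, -1.1]
grip_width: 0.135
(array([-0.001,  0.   ,  0.   ]), array([  0.47,  -2.44, -24.82]))
```

```bash
python3 -m pendant '[[0,0,0,0,-0.6,-6,0],[0,0,0,0,-1.2,-12,0],[0,0,0,0,-1.8,-18,0],[0,0,0,0.2,-2.3,-23,0],[0,0,0,0.5,-2.4,-24.8,0]]' 30
python3 - <<'E'
from h import *
for _ in range(3): vision.capture("top")
print(delta((611.3,283.7,160),(-.072,-.997)))
c=vision.calibration("wrist"); im=vision.capture("wrist"); 
overlay(c,im,605.5,180,-.072,147,"pics/o15.png",(220,60,600,340),2)
E
```

```text
time_s: 28.95
eef_pos: [611.4, 284.2, 274.2]
ee_rot: [-0.482, -0.517, -0.483, 0.517]
force: [-0.4, -1.7, -1.8]
grip_width: 0.138
(array([0.   , 0.001, 0.001]), array([11.4 , -0.1 , -0.25]))
```

View pics/o15.png

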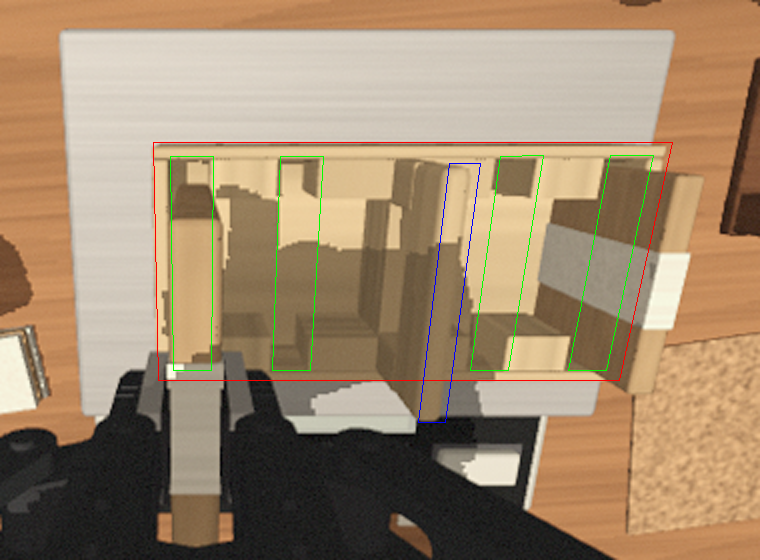

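```bash
python3 -m pendant '[[0,0,0,1,-0.1,-0.3,0],[0,0,0,3,-0.1,-0.3,0],[0,0,0,5,-0.1,-0.3,0],[0,0,0,6.8,-0.1,-0.3,0],[0,0,0,6.8,-0.1,-0.3,0]]' 30
python3 - <<'E'
from h import *
for _ in range(2): vision.capture("top")
print(delta((611.3,284,160),(-.072,-.997)))
c=vision.calibration("wrist"); im=vision.capture("wrist"); 
overlay(c,im,605.5,180,-.072,147,"pics/o16.png",(220,60,600,340),2)
E
```

```text
time_s: 29.78
eef_pos: [611.1, 283.5, 204.8]
ee_rot: [-0.481, -0.517, -0.482, 0.519]
force: [0.8, -1.0, -1.0]
grip_width: 0.135
(array([-0.001, -0.   , -0.001]), array([ 4.71, -0.06,  0.01]))
```

View pics/o16.png

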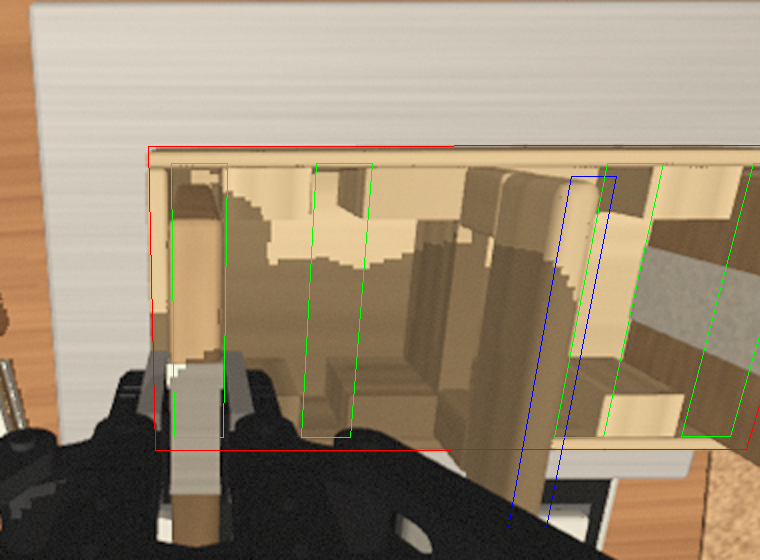

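```bash
python3 -m pendant '[[0,0,0,0.8,0,0,0],[0,0,0,1.7,0,0,0],[0,0,0,2.6,0,0,0],[0,0,0,3.5,0,0,0],[0,0,0,4.3,0,0,0]]' 30
python3 -m pendant '[[0,0,0,0.15,0,0,0],[0,0,0,0.3,0,0,0],[0,0,0,0.5,0,0,0],[0,0,0,0.6,0,0,0],[0,0,0,0.6,0,0,0]]' 30
```

```text
time_s: 30.55
eef_pos: [611.4, 284.6, 162.6]
ee_rot: [-0.482, -0.518, -0.482, 0.518]
force: [0.6, -1.2, -1.4]
grip_width: 0.136
time_s: 31.18
eef_pos: [611.6, 284.7, 157.7]
ee_rot: [0.482, 0.518, 0.482, -0.518]
force: [-0.6, 0.1, 0.1]
grip_width: 0.142
```

```bash
python3 -m pendant '[[0,0,0,0.1,0,0,0],[0,0,0,0.1,0,0,0],[0,0,0,0.1,0,0,0],[0,0,0,0.1,0,0,0],[0,0,0,0.1,0,0,0]]' 30
```

```text
time_s: 31.8
eef_pos: [611.6, 284.8, 157.7]
ee_rot: [0.482, 0.518, 0.481, -0.517]
force: [-4.1, -1.9, 7.1]
grip_width: 0.133
```

Seated (7 N contact). Release and retreat.

```bash
python3 -m pendant '[[0,0,0,-0.1,0,0,0.2],[0,0,0,-0.1,0,0,0.35],[0,0,0,-0.1,0,0,0.4],[0,0,0,-0.1,0,0,0.4],[0,0,0,-1,0,0,0.4]]' 30
python3 -m pendant '[[0,0,0,-2,0,0,0.4],[0,0,0,-5,0,0,0.4],[0,0,0,-8,0,0,0.4],[0,0,0,-10,0,0,0.3],[0,0,0,-10.5,0,0,0.2]]' 30
python3 - <<'E'
from h import *
c=vision.calibration("wrist"); im=vision.capture("wrist"); 
overlay(c,im,605.5,180,-.072,147,"pics/o17.png",(220,60,600,340),2)
im=vision.capture("scene"); cv2.imwrite("pics/s17.png",cv2.resize(im[60:320,150:480,::-1],None,fx=2.3,fy=2.3))
print(delta((438.5,206.5,180),(-.072,-.997)))
E
```

```text
time_s: 32.42
eef_pos: [611.3, 284.5, 166.0]
ee_rot: [-0.481, -0.517, -0.482, 0.518]
force: [0.6, 0.6, -0.2]
grip_width: 0.403
time_s: 33.05
eef_pos: [611.8, 284.8, 273.3]
ee_rot: [0.482, 0.519, 0.481, -0.517]
force: [-0.0, 0.0, 0.6]
grip_width: 0.2
(array([-0.,  0., -0.]), array([  9.15, -16.7 ,   9.05]))
```

View pics/o17.png

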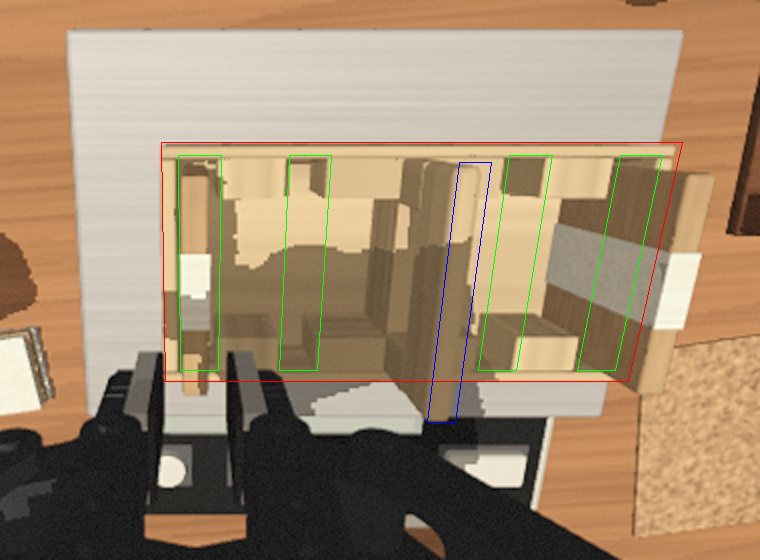

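View pics/s17.png

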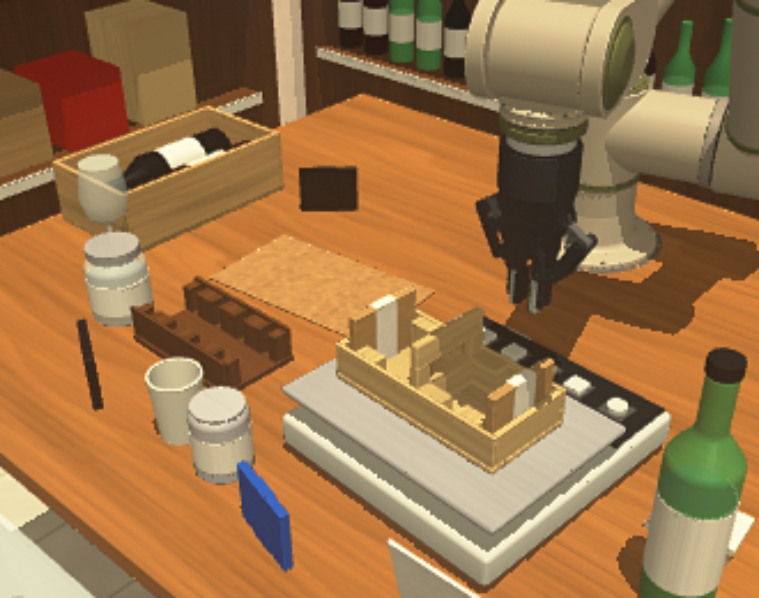

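```bash
python3 -m pendant '[[0,0,0,0,-4.5,2,0],[0,0,0,0,-9,4.5,0],[0,0,0,0,-13,6.5,0],[0,0,0,2,-16,8.5,0],[0,0,0,5,-16.8,8.8,0]]' 30
python3 -m pendant '[[0,0,0,2,0,0,0],[0,0,0,4,0,0,0],[0,0,0,7,0,0,0],[0,0,0,9,0,0,0],[0,0,0,9,0,0,0]]' 30
python3 - <<'E'
from h import *
for _ in range(2): vision.capture("top")
print(delta((437.5,208.5,75),(-.072,-.997)))
c=vision.calibration("wrist"); np.save("c18.npy",c,allow_pickle=True); im=vision.capture("wrist"); cv2.imwrite("pics/w18.png",im[:,:,::-1])
im=vision.capture("scene"); cv2.imwrite("pics/s18.png",cv2.resize(im[60:320,150:480,::-1],None,fx=2.3,fy=2.3))
E
```

```text
time_s: 33.78
eef_pos: [436.1, 208.4, 221.0]
ee_rot: [0.482, 0.518, 0.481, -0.518]
force: [0.1, 0.1, -0.1]
grip_width: -0.001
time_s: 34.4
eef_pos: [436.4, 208.7, 129.9]
ee_rot: [-0.481, -0.516, -0.482, 0.519]
force: [-0.3, 0.4, 0.6]
grip_width: 0.001
(array([-0.,  0., -0.]), array([ 5.68, -0.01,  0.05]))
```

View pics/w18.png

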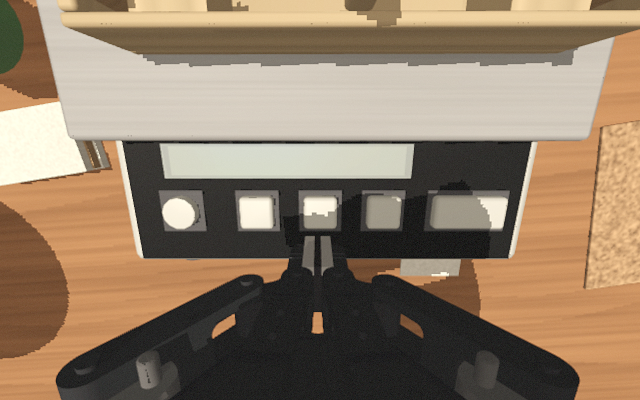

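View pics/s18.png

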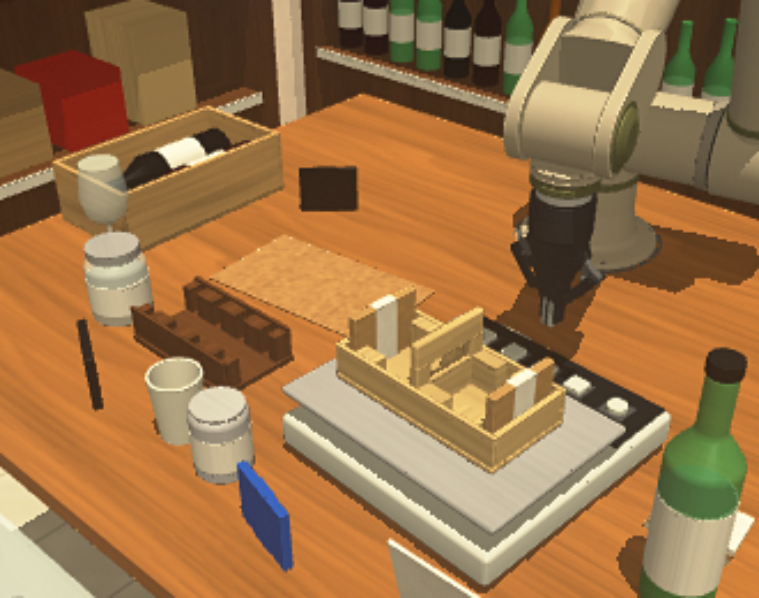

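```bash
python3 - <<'E'
from h import *
c=np.load("c18.npy",allow_pickle=True).item()
for z in (62,66,70): print(z,[np.round(onplane(c,(u,212),z)[:2],1).tolist() for u in (179,257,320,383,467.5)])
E
```

```text
62 [[446.5, 319.6], [442.0, 257.8], [438.4, 207.9], [434.7, 158.0], [429.9, 91.0]]
66 [[447.6, 317.4], [443.2, 256.8], [439.6, 207.8], [436.1, 158.9], [431.3, 93.1]]
70 [[448.8, 315.3], [444.4, 255.8], [440.9, 207.8], [437.4, 159.8], [432.7, 95.3]]
```

```bash
python3 -m pendant '[[0,0,0,2,0,0.05,0],[0,0,0,4,0,0.05,0],[0,0,0,5.5,0,0.05,0],[0,0,0,5.8,0,0.05,0],[0,0,0,6,0,0.05,0]]' 30
python3 -m pendant '[[0,0,0,0.2,0,0,0],[0,0,0,0.4,0,0,0],[0,0,0,0.6,0,0,0],[0,0,0,0.7,0,0,0],[0,0,0,0.7,0,0,0]]' 30
python3 -m pendant '[[0,0,0,0.2,0,0,0],[0,0,0,0.4,0,0,0],[0,0,0,0.6,0,0,0],[0,0,0,0.6,0,0,0],[0,0,0,0.6,0,0,0]]' 30
```

```text
time_s: 35.22
eef_pos: [438.0, 208.6, 71.9]
ee_rot: [0.482, 0.518, 0.481, -0.517]
force: [-0.6, 0.6, -1.0]
grip_width: 0.001
time_s: 35.85
eef_pos: [437.8, 208.5, 64.6]
ee_rot: [0.482, 0.518, 0.482, -0.518]
force: [0.8, -0.1, 3.9]
grip_width: 0.001
time_s: 36.48
eef_pos: [438.0, 208.6, 61.4]
ee_rot: [0.482, 0.518, 0.481, -0.517]
force: [-13.1, -4.8, 41.1]
grip_width: 0.002
```

```bash
python3 -m pendant '[[0,0,0,-1,0,0,0],[0,0,0,-3,0,0,0],[0,0,0,-5,0,0,0],[0,0,0,-6,0,0,0],[0,0,0,-6,0,0,0]]' 30
python3 - <<'E'
from h import *
for _ in range(1): vision.capture("top")
print(delta((430,93,75),(-.072,-.997)),sense()['time_s'])
E
```

```text
time_s: 37.1
eef_pos: [437.6, 208.5, 118.4]
ee_rot: [0.482, 0.518, 0.482, -0.518]
force: [-0.3, 0.3, -0.7]
grip_width: -0.001
(array([-0.   ,  0.   ,  0.001]), array([ 4.29,  0.1 , 11.56])) 37.15
```

```bash
python3 -m pendant '[[0,0,0,0,0.1,3,0],[0,0,0,0,0.1,6.5,0],[0,0,0,0,0.1,10,0],[0,0,0,0,0.1,11.5,0],[0,0,0,0,0.1,11.5,0]]' 30
python3 -m pendant '[[0,0,0,1.5,0,0,0],[0,0,0,3,0,0,0],[0,0,0,4,0,0,0],[0,0,0,4.5,0,0,0],[0,0,0,4.6,0,0,0]]' 30
python3 - <<'E'
from h import *
print(delta((430,93,61),(-.072,-.997)),sense()['eef_pos'])
im=vision.capture("wrist"); cv2.imwrite("pics/w19.png",im[:,:,::-1])
E
```

```text
time_s: 37.78
eef_pos: [430.2, 93.5, 118.1]
ee_rot: [-0.481, -0.518, -0.481, 0.518]
force: [0.1, -0.4, 0.2]
grip_width: -0.001
time_s: 38.4
eef_pos: [430.3, 94.0, 72.4]
ee_rot: [-0.482, -0.518, -0.482, 0.518]
force: [1.2, -0.8, 0.5]
grip_width: -0.002
(array([0., 0., 0.]), array([ 1.14, -0.03,  0.1 ])) [430.325206    93.95438419  72.37643607]
```

View pics/w19.png

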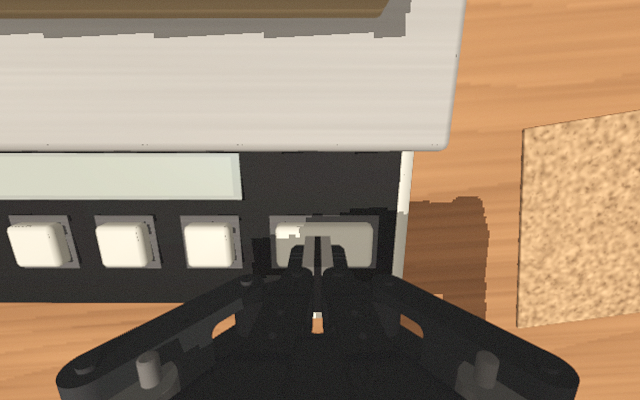

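The closed fingers stand over the wide label key (~(325,243)), and the square keys are clear to the left. Pressing now.

```bash
python3 -m pendant '[[0,0,0,0.2,0,0,0],[0,0,0,0.4,0,0,0],[0,0,0,0.6,0,0,0],[0,0,0,0.8,0,0,0],[0,0,0,0.8,0,0,0]]' 30
python3 -m pendant '[[0,0,0,0.1,0,0,0],[0,0,0,0.25,0,0,0],[0,0,0,0.4,0,0,0],[0,0,0,0.4,0,0,0],[0,0,0,0.4,0,0,0]]' 30
```

```text
time_s: 39.08
eef_pos: [430.4, 93.7, 64.5]
ee_rot: [0.482, 0.518, 0.482, -0.518]
force: [0.0, 0.1, 3.5]
grip_width: -0.002
time_s: 39.7
eef_pos: [430.5, 93.7, 61.7]
ee_rot: [0.482, 0.518, 0.481, -0.518]
force: [-7.0, -0.3, 22.6]
grip_width: -0.0
```

```bash
python3 -m pendant '[[0,0,0,-2,0,0,0],[0,0,0,-7,0,0,0.3],[0,0,0,-12,0,0,0.6],[0,0,0,-17,0,0,0.6],[0,0,0,-23,0,0,0.6]]' 40
python3 - <<'E'
from h import *
print(delta((605,180,290),(-.072,-.997)))
E
```

```text
time_s: 40.33
eef_pos: [429.7, 93.8, 291.5]
ee_rot: [-0.481, -0.517, -0.482, 0.518]
force: [1.1, 0.0, 0.7]
grip_width: 0.601
(array([-0.   ,  0.   ,  0.002]), array([ 0.11, 16.86, -9.87]))
```

```bash
python3 -m pendant '[[0,0,0,0,4,-2.5,0.6],[0,0,0,0,8,-5,0.6],[0,0,0,0,12,-7.5,0.6],[0,0,0,0,16,-9.5,0.6],[0,0,0,0,16.8,-9.8,0.6]]' 40
python3 - <<'E'
from h import *
for _ in range(3): vision.capture("top")
print(delta((605.5,180,170),(-.072,-.997)))
c=vision.calibration("wrist"); im=vision.capture("wrist"); 
overlay(c,im,605.5,180,-.072,147,"pics/o20.png",(150,60,490,320),2.2)
E
```

```text
time_s: 40.95
eef_pos: [606.1, 180.1, 288.1]
ee_rot: [-0.481, -0.517, -0.482, 0.518]
force: [-0.2, -0.4, 0.2]
grip_width: 0.6
(array([-0.   ,  0.   ,  0.001]), array([12. ,  0.1, -0.1]))
```

View pics/o20.png

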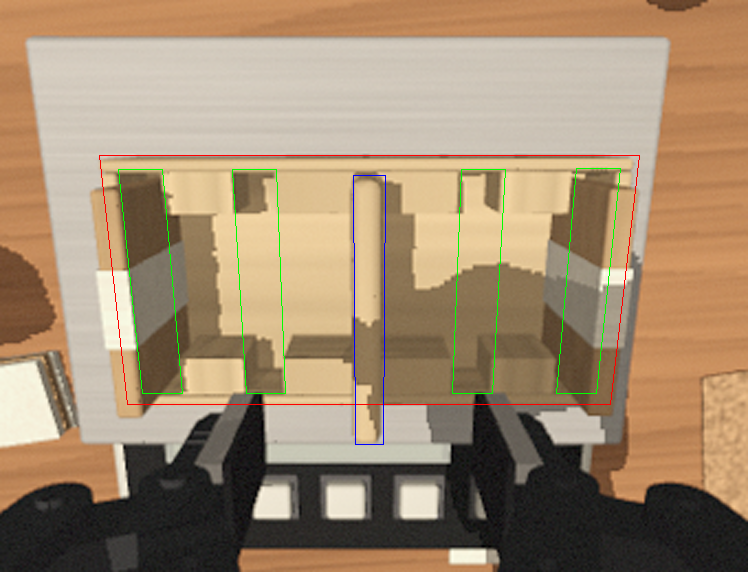

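Caddy unmoved (model outline matches), both slabs standing at its ends. Gripping the handle.

```bash
python3 -m pendant '[[0,0,0,3,0.1,-0.05,0.6],[0,0,0,6.5,0.1,-0.05,0.6],[0,0,0,9.5,0.1,-0.05,0.6],[0,0,0,11.2,0.1,-0.05,0.6],[0,0,0,12,0.1,-0.05,0.6]]' 40
python3 -m pendant '[[0,0,0,0,0,0,0.4],[0,0,0,0,0,0,0.2],[0,0,0,0,0,0,0.05],[0,0,0,0,0,0,0.0],[0,0,0,0,0,0,0.0]]' 60
python3 -m pendant '[[0,0,0,0,0,0,0.0],[0,0,0,0,0,0,0],[0,0,0,-0.3,0,0,0],[0,0,0,-0.8,0,0,0.0],[0,0,0,-1.5,0,0,0.0]]' 70
```

```text
time_s: 41.78
eef_pos: [605.7, 179.6, 170.5]
ee_rot: [0.482, 0.518, 0.482, -0.518]
force: [-0.5, 0.6, -0.5]
grip_width: 0.602
time_s: 42.4
eef_pos: [606.4, 180.0, 171.6]
ee_rot: [0.482, 0.518, 0.481, -0.517]
force: [-1.2, 1.6, 5.5]
grip_width: 0.132
time_s: 43.02
eef_pos: [605.7, 179.7, 185.1]
ee_rot: [-0.481, -0.517, -0.482, 0.518]
force: [0.8, 0.3, -5.2]
grip_width: 0.128
```

```bash
python3 -m pendant '[[0,0,0,-1.5,0,0,0],[0,0,0,-3,0,0,0],[0,0,0,-4.5,0,0,0],[0,0,0,-6,0,0,0],[0,0,0,-6,0,0,0]]' 70
python3 - <<'E'
from h import *
c=np.load("c1.npy",allow_pickle=True).item()
A=lambda p:(180+(p[0]+.5)/3-.5,85+(p[1]+.5)/3-.5)
q=np.array([onplane(c,A(p),4)[:2] for p in ((18,28),(755,100),(30,428))]); print(q,(q[1]+q[2])/2,np.linalg.norm(q[0]-q[1]),np.linalg.norm(q[0]-q[2]))
v=q[0]-q[1];print(np.arctan2(-v[0],v[1]))
print(delta((412,-224,245),(.086,-.996)))
im=vision.capture("scene"); cv2.imwrite("pics/s21.png",cv2.resize(im[60:320,150:480,::-1],None,fx=2.3,fy=2.3))
E
```

```text
time_s: 43.65
eef_pos: [606.4, 179.8, 247.0]
ee_rot: [0.482, 0.518, 0.481, -0.517]
force: [-0.1, -0.4, -6.4]
grip_width: 0.126
[[ 483.85125039  -62.46564563]
 [ 512.07988991 -367.84918231]
 [ 308.80350455  -78.16380465]] [ 410.44169723 -223.00649348] 306.6854423844317 175.75023618076327
0.09217474289209128
(array([-0.158, -0.   , -0.003]), array([  0.14, -16.48,  41.68]))
```

View pics/s21.png

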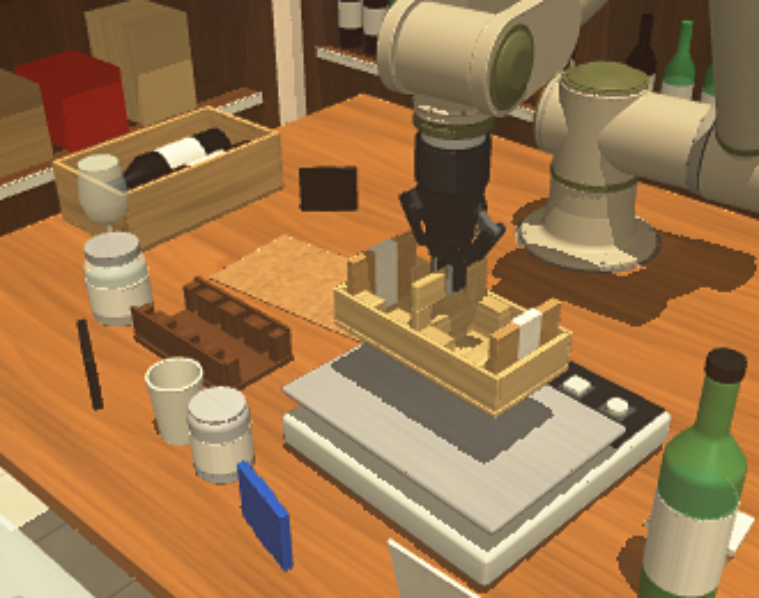

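```bash
python3 -m pendant '[[-0.015,0,0,0,-1,2.4,0],[-0.03,0,0,0,-2.6,6.5,0],[-0.05,0,0,0,-4.4,11,0],[-0.065,0,0,0,-6.2,15.5,0],[-0.08,0,0,0,-8,20,0]]' 70
python3 -m pendant '[[-0.02,0,0,0,-1.8,4.5,0],[-0.04,0,0,0,-3.6,9,0],[-0.06,0,0,0,-5.2,13.5,0],[-0.07,0,0,0,-6.5,16.5,0],[-0.08,0,0,0,-7.4,19,0]]' 70
python3 - <<'E'
from h import *
for _ in range(3): vision.capture("top")
print(delta((411.5,-224,120),(.09,-.996)),sense()['eef_pos'])
E
```

```text
time_s: 44.32
eef_pos: [510.6, -15.1, 244.9]
ee_rot: [0.502, 0.498, 0.502, -0.498]
force: [0.6, -0.1, -5.7]
grip_width: 0.123
time_s: 44.95
eef_pos: [438.3, -205.6, 245.0]
ee_rot: [0.521, 0.478, 0.522, -0.478]
force: [-0.8, -0.3, -5.6]
grip_width: 0.129
(array([-0.004, -0.001,  0.001]), array([12.5 , -2.86,  1.66])) [ 438.7091688  -205.12760472  244.97399826]
```

```bash
python3 -m pendant '[[0,0,0,0,-1.2,0.7,0],[0,0,0,0,-2.86,1.66,0],[0,0,0,3,-2.86,1.66,0],[0,0,0,6.5,-2.86,1.66,0],[0,0,0,9,-2.86,1.66,0]]' 70
python3 - <<'E'
from h import *
for _ in range(2): vision.capture("top")
print(delta((411.5,-224,82),(.09,-.996)),sense()['eef_pos'])
im=vision.capture("wrist"); cv2.imwrite("pics/w22.png",im[:,:,::-1])
im=vision.capture("scene"); cv2.imwrite("pics/s22.png",cv2.resize(im[60:320,150:480,::-1],None,fx=2.3,fy=2.3))
E
```

```text
time_s: 45.72
eef_pos: [411.5, -222.9, 154.2]
ee_rot: [0.521, 0.477, 0.522, -0.477]
force: [-0.2, -0.3, -5.8]
grip_width: 0.121
(array([-0.002, -0.004,  0.004]), array([7.14, 0.08, 0.2 ])) [ 410.85272161 -222.29126296  153.40947241]
```

View pics/w22.png

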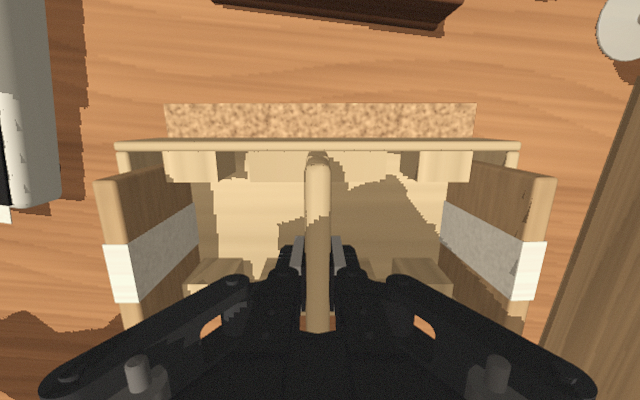

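View pics/s22.png

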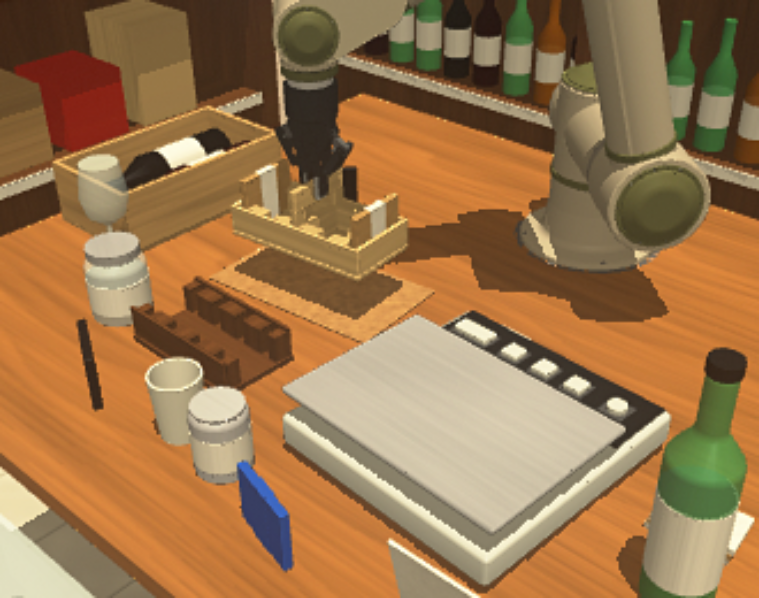

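Aligned over the mat with margins on both sides of the wrist view. Lowering.

```bash
python3 -m pendant '[[0,0,0,2,0,0.1,0],[0,0,0,4,0,0.15,0],[0,0,0,5.5,0,0.15,0],[0,0,0,6.3,0,0.15,0],[0,0,0,6.8,0,0.15,0]]' 70
python3 -m pendant '[[0,0,0,0.15,0,0,0],[0,0,0,0.3,0,0,0],[0,0,0,0.4,0,0,0],[0,0,0,0.5,0,0,0],[0,0,0,0.5,0,0,0]]' 70
```

```text
time_s: 46.55
eef_pos: [412.7, -225.4, 88.1]
ee_rot: [0.522, 0.477, 0.521, -0.478]
force: [0.1, 0.2, -6.3]
grip_width: 0.127
time_s: 47.18
eef_pos: [412.3, -225.0, 82.5]
ee_rot: [0.521, 0.478, 0.521, -0.478]
force: [0.5, -0.6, -6.3]
grip_width: 0.127
```

```bash
python3 -m pendant '[[0,0,0,0.1,0,0,0],[0,0,0,0.15,0,0,0],[0,0,0,0.2,0,0,0],[0,0,0,0.2,0,0,0],[0,0,0,0.2,0,0,0]]' 70
```

```text
time_s: 47.8
eef_pos: [412.3, -225.1, 80.7]
ee_rot: [0.521, 0.477, 0.521, -0.478]
force: [-3.1, 1.7, -1.7]
grip_width: 0.127
```

```bash
python3 -m pendant '[[0,0,0,0.05,0,0,0],[0,0,0,0.05,0,0,0.2],[0,0,0,0.05,0,0,0.4],[0,0,0,0.05,0,0,0.55],[0,0,0,0.05,0,0,0.55]]' 40
python3 -m pendant '[[0,0,0,-1,0,0,0.55],[0,0,0,-4,0,0,0.55],[0,0,0,-9,0,0,0.55],[0,0,0,-14,0,0,0.55],[0,0,0,-17,0,0,0.55]]' 40
python3 - <<'E'
from h import *
for _ in range(2): vision.capture("top")
c=vision.calibration("wrist"); im=vision.capture("wrist"); 
overlay(c,im,411.5,-225,.09,56,"pics/o23.png",(140,60,500,320),2.1)
im=vision.capture("scene"); cv2.imwrite("pics/s23.png",cv2.resize(im[60:320,150:480,::-1],None,fx=2.3,fy=2.3))
im=vision.capture("top"); cv2.imwrite("pics/t23.png",im[:,:,::-1])
print(sense()['force'],sense()['time_s'])
E
```

```text
time_s: 48.42
eef_pos: [412.4, -225.1, 80.0]
ee_rot: [0.522, 0.478, 0.521, -0.478]
force: [-0.1, 0.5, 0.4]
grip_width: 0.55
time_s: 49.05
eef_pos: [412.6, -225.2, 253.2]
ee_rot: [0.523, 0.477, 0.52, -0.478]
force: [-0.2, -0.4, -0.5]
grip_width: 0.552
[ 0.44337693 -0.56446938 -0.18596854] 49.3
```

View pics/o23.png

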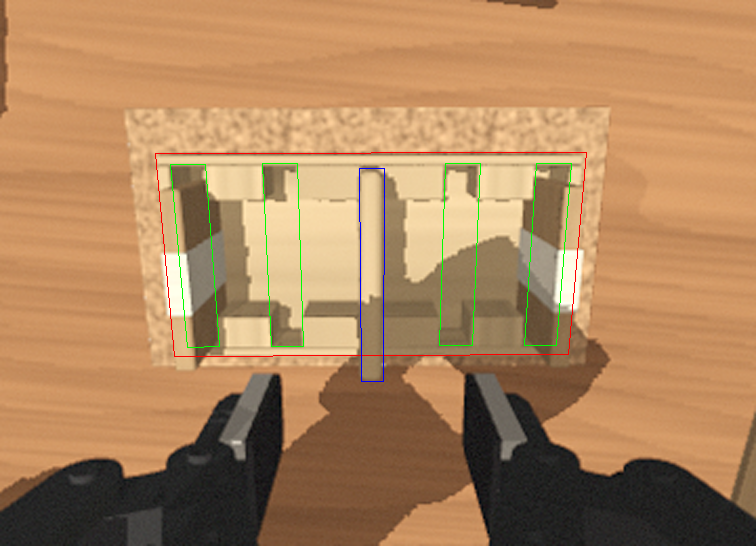

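View pics/s23.png

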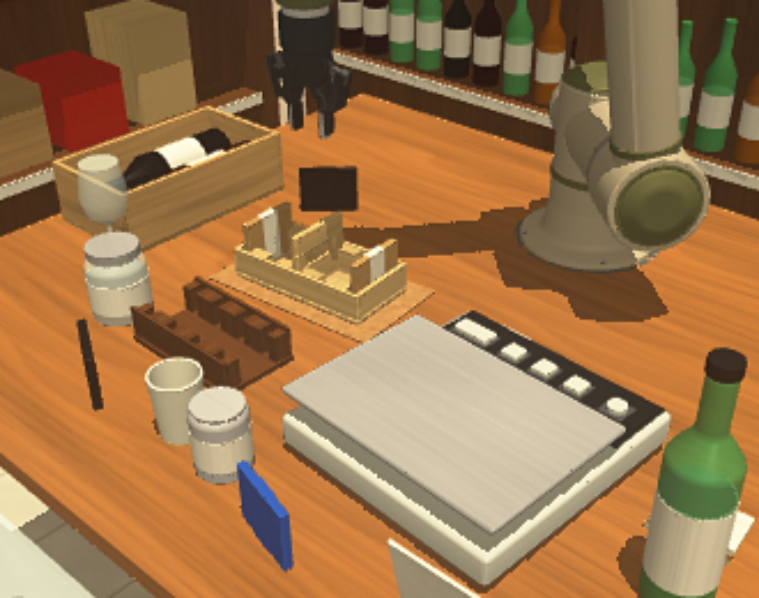

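View pics/t23.png

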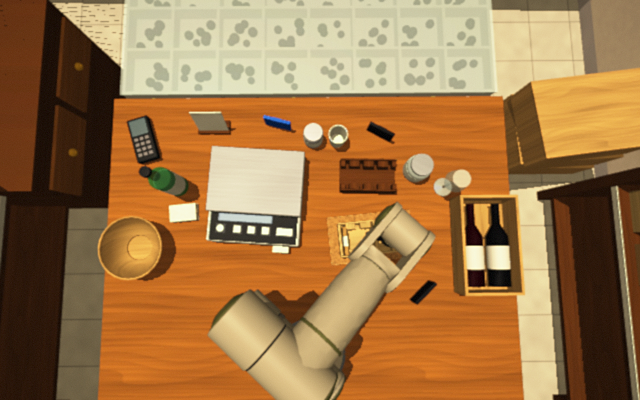

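Full caddy stands square on the mat, slabs seated, bystanders in place, hand well clear. Handing in.

```bash
python3 - <<'E'
from rig import sense, job
s=sense(); print(s['force'],s['time_s'],abs(s['dq']).max())
print(job.finish_job())
E
```

```text
[ 0.44337693 -0.56446938 -0.18596854] 49.3 0.013452106356616117
the job is handed in; nothing more can be done
None
```

The order is made up, weighed and back on the cork mat. I handed it in at 49.3 s of the 210 s allowed; no verdict was reported.

- **Order of work:** I set the empty caddy on the pan and pressed tare. I then put the rack's only two slabs into the caddy's two outer slots, pressed the middle product key and the label key, and carried the caddy to the mat by its middle board.
- **Key presses:** Tare (26 N), middle (41 N) and label (23 N) each went down about 5 mm to a hard stop. The other two keys were not touched.
- **Last pictures:** The caddy stands square and wholly on the mat, within a few mm of centre, with both slabs upright in their slots. The rack is empty, the other things look unmoved, and the hand is well clear.
- **Disagreements and doubts:**
  - The top and wrist cameras differed by about 5 mm in x. I went by the wrist camera and the grip positions.
  - The 41 N on the middle key was harder than I meant. Only the fingertips were pressing, and the 40 N limit is stated for the arm and the gripper's body.
  - I saw no sign that the caddy had been knocked.

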